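Pull-test a shelf bin, then pack it and flag it ready

TASK

Before anything goes into the white bin, pull-test it: draw the spring scale's red handle out until its pointer is level with the yellow set mark, no further, keep it there for a full second, then ease it all the way home without letting it snap back. Then stand all the cans, jars, tubs, tins and cartons from the bench upright on the bin's floor, in one row (six only just fit), and when all are in, swing the red lever fully over, away from the robot, to show the bin is ready. Leave the water bottle, the paper roll and the pot alone.

Things in the scene. Friction and masses are not known exactly. Their poses are not given: they have to be found in the camera images.
- bin: White open shelf bin, screwed down; origin at the middle of its underside, its long axis is its y. Inside 80 (x) by 410 (y) mm, walls and floor 4 mm thick, 32 mm high over all. Hooked to its -y end wall, along the same centre line, is a blue spring scale: housing 56 wide, 110 long, 36 high, starting 16 mm beyond the end wall.
- bin_in (a point): Middle of the bin's inner floor, axes as the bin's.
- draw (a joint): How far the spring scale's red handle is drawn out, m: 0 fully home, 0.088 at its stop. It slides along the bin's -y direction, away from the bin. The spring takes about 4 N at the start and 12 N at 70 mm, with some damping; it pulls the handle home when let go.
- draw_grip (a point): Grip point of the red handle, an upright plate 50 mm along the bin's x, 14 mm thick along the bin's y, from 14 to 80 mm above the table; the point is on its middle plane, 60 mm above the table. At home there are 40 mm clear between plate and scale housing (a thin rod runs between them 19 to 29 mm above the table). Moves with the handle.
- pointer (a point): Tip of the scale's red pointer, an upright tab 22 mm wide and 4 mm thick on the -x half of the white scale face on top of the housing (tip 53 mm above the table) that moves with the handle.
- mark_line (a point): Top of the yellow set mark, a tab like the pointer's on the +x half of the scale face, beside the pointer's path; it stays where it was set, at a different reading each time.
- mark (a joint): Where the yellow set mark stands, m, on the same scale as the handle: pointer and mark are level when the two values are equal.
- flag_base: Grey block 70 (x) by 50 (y), 25 mm high, fixed on the bench, that carries the ready flag lever; origin at the middle of its underside. The lever swings in the block's x-z plane about a pivot 22 mm above the block's origin.
- flag (a joint): Angle of the red ready lever, rad: 0 leaning towards the block's -x (roughly to the robot: not ready), 1.0 leaning fully to its +x (ready). It stays where it is left.
- flag_tip (a point): Tip of the red lever, the centre of a red ball 26 mm across, 85 mm from its pivot: 41 mm to the block's -x and 97 mm above the table at 0, as far to its +x at 1.0; a few newtons move it.
- carton_red: Goods: a red carton with a yellow band, 64 along its x, 60 along its y, 70 tall mm; origin at the middle of its underside, z up along it; bottom-heavy. Its mass varies, about 0.2 to 0.5 kg. May be absent (None).
- carton_blue: Goods: a blue carton with a white band, 60 along its x, 62 along its y, 68 tall mm; origin at the middle of its underside, z up along it; bottom-heavy. Its mass varies, about 0.2 to 0.5 kg. May be absent (None).
- carton_yellow: Goods: a yellow carton with a green band, 66 along its x, 60 along its y, 72 tall mm; origin at the middle of its underside, z up along it; bottom-heavy. Its mass varies, about 0.2 to 0.5 kg. May be absent (None).
- soup_can: Goods: a round steel can with a green label, 66 diameter, 68 tall mm; origin at the middle of its underside, z up along it; bottom-heavy. Its mass varies, about 0.2 to 0.5 kg. May be absent (None).
- wipes_tub: Goods: a round white tub with a grey lid, 68 diameter, 74 tall mm; origin at the middle of its underside, z up along it; bottom-heavy. Its mass varies, about 0.2 to 0.5 kg. May be absent (None).
- jar: Goods: a round amber jar with a pale label and a brass-coloured lid, 64 diameter, 70 tall mm; origin at the middle of its underside, z up along it; bottom-heavy. Its mass varies, about 0.2 to 0.5 kg. May be absent (None).
- coffee_tin: Goods: a round black tin with an orange label, 67 diameter, 72 tall mm; origin at the middle of its underside, z up along it; bottom-heavy. Its mass varies, about 0.2 to 0.5 kg. May be absent (None).
- water_bottle: Clear water bottle with blue label, 66 diameter, 210 mm tall, origin under its middle; not part of the job.
- towel_roll: Upright kitchen-paper roll, 110 diameter, 240 mm tall, origin under its middle; not part of the job.
- pot: Low red pot, 120 wide, 50 mm tall, origin under its middle; not part of the job.

How it is judged:
By the outcome, as a careful person would: the job done as asked, in the order asked, and still so for the second after the job is handed in, with the robot touching nothing.
Of carton_red, carton_blue, carton_yellow, soup_can, wipes_tub, jar, coffee_tin only 5 to 6 are there at a start; the rules pass over those that are not, and their reading is None.
At some moment in a run one of carton_red, carton_blue, carton_yellow, soup_can, wipes_tub, jar, coffee_tin may be knocked a few centimetres aside while the robot is not near it.
It also fails if it takes over 210 s, if anything falls off the work surface, if the arm or the gripper's body presses on something with over 40 N, if the wrist force passes 120 N, or if a joint passes its speed limit or range.

ROBOT

A 6-joint arm with a two-finger parallel gripper is mounted at the origin on the work surface. World frame = base frame: x ahead of the robot, y to its left, z up, the work surface at z = 0. Lengths are in m, angles in degrees, forces in N, time in s.
With the tool pointing down it reaches from about 0.4 to 0.825 m from the base axis. Payload 7 kg.
Tool frame: the origin (TCP) lies between the finger pads; the fingertips stand 22 mm ahead of it and the grasp point (between the pads) lies 3 mm ahead of it; z points along the fingers, y is the line along which they close (so a half turn about z gives the same grasp; the last joint's range is limited). The gripper opens to 88 mm and grips with 3 to 60 N. Pads are 19 mm wide; open, the fingers measure 130 mm over their backs; the gripper's body (78 mm by 193 mm) begins 47 mm behind the grasp point.
Start: joints at [92.023, 20.546, 0.682, 0, -70.136, -16.507], TCP at [0.169, 0.654, 0.249] pointing down, gripper open.
Joint ranges: [-176.03, 176.03], [-82.01, 121.73], [-58.28, 71.71], [-173.87, 95.51], [-174.79, -0.11], [-173.66, 173.66]. Speed limits (degrees/s): [136.94, 136.94, 172.46, 180, 180, 180].

INTERFACE

Orientations are given as [roll, pitch, yaw] about the fixed x, y, z axes, in that order (R = Rz(yaw) Ry(pitch) Rx(roll)).
In Python, from plant import r, vision gives the robot as it stands.
- The arm moves only by the shell command python3 -m pendant 'ROWS' [FORCE]. ROWS is JSON, a list that holds one entry, the list of rows, each a list of 7 numbers: the shift along the tool's x, y, z scaled (see below), then the turn, a rotation vector about the tool's x, y, z scaled (see below), then the opening, from -1 (shut) to 1 (fully open). In form: [[[x, y, z, wx, wy, wz, fingers], ...]]. A call has exactly 8 rows; each row shifts and turns the commanded pose from where the row before left it, along the tool's axes as they then stand; what a row does not reach is not made up. The controller multiplies each number of a shift by 20 mm and each number of a turn by 4 degrees. A row lasts 1/10 s, in which the tool goes at most 50 mm and 8.59 degrees, less where a joint would pass 70% of its speed; a pose out of reach is approached as far as the arm can. A call with a number of a shift or a turn outside -1 to 1 is refused whole. A call with a gripper value outside its range is refused whole. The fingers move at their own pace and stop on an object; FORCE is the grip in N (left out, the last holds). Time passes only in rows, so rows that do not move let the fingers close, or fill a call up. It gives the time, the measured TCP pose, the force, the opening and the grip force at its end, in the units of the state.
- r.get_state(): the state, without advancing time (a new reading comes with each control period).
- vision.capture(name): name is "scene" or "top" or "wrist"; returns a dict with "frame" (480x640x3 uint8, blue, green, red), "depth" (480x640 float32, m along the optical axis (not along the pixel's ray), 0 where there is no reading), "camera_matrix" (3x3 intrinsics, pixels), "extrinsics" (4x4, takes a point from world to camera coordinates); the wrist camera has in their place "hand_eye" (4x4, takes a point from camera to tool coordinates, whose origin is the TCP and whose axes are the flange's). Camera axes: x right, y up, looking along -z (the intrinsics and any distortion apply to the point x, -y, -z); pixel columns grow to the right and rows downward; lengths in m; the calibration is good to about 2 mm. The wrist camera is an equidistant fisheye: a pixel r from the principal point sees the ray r / f radians off the axis. A picture is of the moment at which its call begins: read the wrist's pose just before it.
- r.close_job(): hands the job in; it is judged then, once.
The state is a dict: "time_s": time; "joints": joint angles; "qd": joint speeds; "joint_torque": joint torques, N m; "tcp_pos": TCP position; "eef_rot": TCP orientation; "contact_force": force on the tool from outside, world axes, zero at the start; "moment": the same for the moment, N m; "gripper_width": finger opening in m; "gripper_force": force on a finger pad.
Only numpy, scipy, OpenCV 4.12 (cv2) and the standard library are available. Lean on these libraries where they do the work, as an engineer would, in place of code of your own. Each camera call takes 0.05 s, during which the arm holds its last target. There are 200 camera calls.

## Working session

There is one attempt and no reset: what is moved stays moved. The work goes in short steps, Python scripts to look and compute and a shell command to move; the robot and the scene stay as the last step left them, time stands still between calls to the robot, and variables do not carry over. Pictures are saved under pics/ and viewed, at most 14 in all, crops included, and the job is handed in when it is done.

```bash
ls; mkdir -p pics; cat > h.py <<'E'
import numpy as np, cv2
from plant import r, vision
def cap(n,save=None):
    c=vision.capture(n)
    if save: cv2.imwrite('pics/'+save+'.png',c['frame'])
    return c
def world(c,u,v,d=None,z=None):
    """pixel -> world using depth d or plane z"""
    K=c['camera_matrix'];E=c['extrinsics'];R=E[:3,:3];t=E[:3,3]
    u=np.asarray(u,float);v=np.asarray(v,float)
    ray=np.stack([(u-K[0,2])/K[0,0],-(v-K[1,2])/K[1,1],-np.ones_like(u)],-1)
    o=-R.T@t; w=ray@R
    if d is None: d=(z-o[2])/w[...,2]
    return o+w*np.asarray(d)[...,None]
def cloud(c):
    v,u=np.mgrid[0:480,0:640]
    return world(c,u,v,c['depth'])
E
python3 - <<'E'
from h import *
for n in('scene','top'):
    c=cap(n,n+'0'); np.set_printoptions(precision=4,suppress=True)
    print(c.keys(),c['camera_matrix'],c['extrinsics'])
    P=cloud(c); print(P[240,320],(c['depth']>0).mean())
print(r.get_state())
E
```

```text
pics
dict_keys(['frame', 'depth', 'camera_matrix', 'extrinsics']) [[556.4719   0.     315.6533]
 [  0.     556.4719 250.2928]
 [  0.       0.       1.    ]] [[ 0.347   0.9378 -0.0051 -0.1981]
 [-0.7061  0.2648  0.6568  0.3743]
 [ 0.6173 -0.2243  0.7541 -1.9408]
 [ 0.      0.      0.      1.    ]]
[0.5044 0.0382 0.003 ] 0.993681640625
dict_keys(['frame', 'depth', 'camera_matrix', 'extrinsics']) [[602.2919   0.     329.8129]
 [  0.     602.2919 241.2053]
 [  0.       0.       1.    ]] [[ 0.0097 -0.9998  0.0145 -0.0096]
 [ 0.9861  0.012   0.1654 -0.5928]
 [-0.1656  0.0127  0.9861 -1.4207]
 [ 0.      0.      0.      1.    ]]
[ 0.6042  0.0211 -0.0013] 0.9961588541666667
{'time_s': 0.1, 'joints': array([ 92.0223,  20.5869,   0.6379,  -0.0176, -70.1346, -16.5059]), 'qd': array([-0.0433, -0.1142,  0.1259,  0.0808,  0.0008, -0.0984]), 'joint_torque': array([ -0.001 , -58.4159,  29.3746,   7.0154,   0.0101,  -0.0001]), 'tcp_pos': array([0.1688, 0.6531, 0.2477]), 'eef_rot': array([179.9151,  -0.0079, -14.4896]), 'contact_force': array([ 0.0557, -0.0017,  0.1792]), 'moment': array([-0.0313,  0.0023, -0.0152]), 'gripper_force': 0.0, 'gripper_width': 0.08749084596307177}
```

View pics/scene0.png

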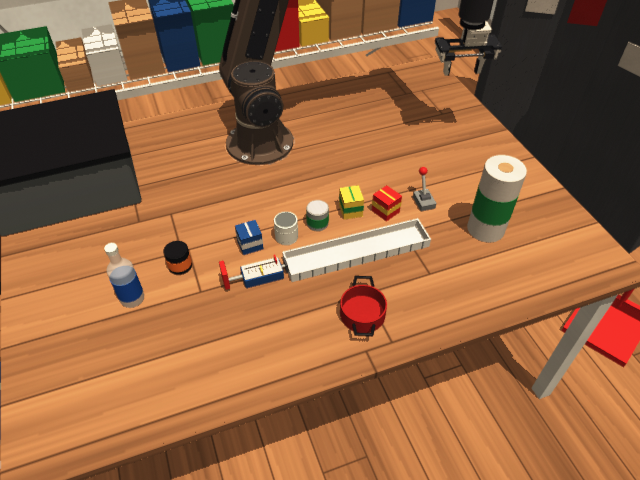

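View pics/top0.png

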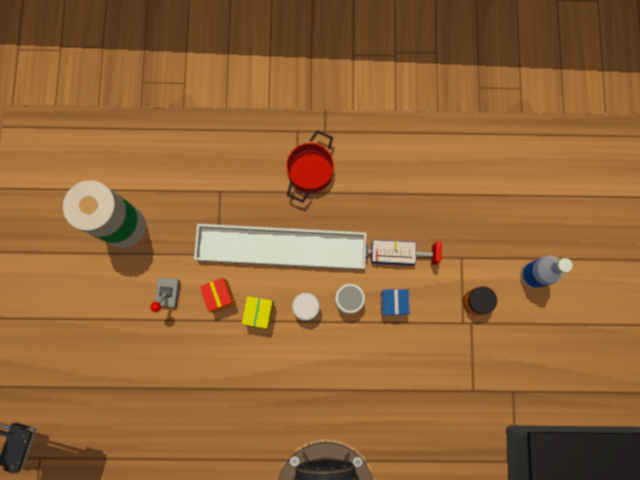

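The six goods are red (215,294), yellow (257,312), soup can (306,306), tub (350,298), blue (395,302) and coffee tin (480,300), in top-view pixels. The bin spans about (197,225) to (365,270). The scale handle is at (437,252), and the lever ball is at (155,307). Next I measure these.

```bash
cat > meas.py <<'E'
from h import *
np.set_printoptions(precision=4,suppress=True)
def blobs(lo=.035,cams=('top','scene'),box=(.3,.85,-.6,.55)):
    for n in cams:
        c=cap(n); P=cloud(c); hsv=cv2.cvtColor(c['frame'],cv2.COLOR_BGR2HSV)
        m=(P[...,2]>lo)&(P[...,2]<.3)&(P[...,0]>box[0])&(P[...,0]<box[1])&(P[...,1]>box[2])&(P[...,1]<box[3])&(c['depth']>0)
        k,L,S,C=cv2.connectedComponentsWithStats(m.astype(np.uint8))
        for i in range(1,k):
            if S[i,4]<25: continue
            p=P[L==i]; zt=np.percentile(p[:,2],90); t=p[p[:,2]>zt-.012]
            (cx,cy),(w,h),a=cv2.minAreaRect((t[:,:2]*1000).astype(np.float32))
            print(n,C[i].round(),'ztop %.3f'%zt,'rect',np.round([cx,cy,w,h,a],1),'bgr',np.median(c['frame'][L==i],0))
if __name__=='__main__':
    blobs()
    c=cap('top');P=cloud(c)
    # bin: white floor region
    for n,lo,hi,b in(('rim',.024,.04,(.45,.7,-.17,.35)),):
        for cam in('top','scene'):
            c=cap(cam);P=cloud(c);f=c['frame'].astype(int)
            m=(f.min(-1)>110)&(f.max(-1)-f.min(-1)<45)&(P[...,0]>.45)&(P[...,0]<.75)&(P[...,1]>-.13)&(P[...,1]<.4)&(P[...,2]<.045)
            m=m.astype(np.uint8);k,L,S,C=cv2.connectedComponentsWithStats(m);i=1+S[1:,4].argmax();p=P[L==i]
            print(cam,'bin floor z',np.median(p[:,2]),'rim z',np.percentile(p[:,2],97))
            t=p[p[:,2]>.022]; print('rimrect',cv2.minAreaRect((t[:,:2]*1000).astype(np.float32)))
            q=p[p[:,2]<.012]; print('floorrect',cv2.minAreaRect((q[:,:2]*1000).astype(np.float32)))
E
python3 meas.py
```

```text
top [307. 171.] ztop 0.052 rect [769.7  49.1 158.  117.5   1.3] bgr [ 15.  31. 120.]
top [104. 214.] ztop 0.242 rect [632.3 504.4 108.8  91.1   0. ] bgr [ 82. 141. 186.]
top [393. 252.] ztop 0.042 rect [ 570.4 -160.   108.    54.8   86.9] bgr [160. 186. 202.]
top [436. 252.] ztop 0.082 rect [ 567.  -262.    15.7   50.8   86. ] bgr [ 12.   32.5 185. ]
top [366. 250.] ztop 0.043 rect [574.3 -91.1  29.9   7.5   0.8] bgr [102.  114.5 119.5]
top [546. 271.] ztop 0.207 rect [ 519.1 -510.4   31.    28.7   83.4] bgr [109. 109. 107.]
top [216. 295.] ztop 0.073 rect [459.  268.   64.6  61.3  20.9] bgr [ 34.  54. 214.]
top [349. 299.] ztop 0.078 rect [453.2 -50.8  66.3  64.3   0.1] bgr [125. 138. 142.]
top [481. 300.] ztop 0.075 rect [ 452.5 -367.2   65.2   66.1   50.5] bgr [41. 45. 49.]
top [158. 303.] ztop 0.109 rect [425.8 398.1  23.3  23.3  85.6] bgr [ 34.  62. 150.]
top [395. 302.] ztop 0.071 rect [ 446.9 -160.1   60.    62.5    0.8] bgr [137.5  92.   45.5]
top [305. 306.] ztop 0.072 rect [432.8  54.4  64.   61.8   0.8] bgr [183. 198. 212.]
top [257. 312.] ztop 0.075 rect [418.3 168.7  60.
[... 985 characters left out ...]
 13.7   51.1   88.4] bgr [ 39.   45.5 218.5]
scene [363. 301.] ztop 0.052 rect [770.   48.7 156.  120.9   4.8] bgr [ 21.  23. 104.]
top bin floor z 0.0041181750478528345 rim z 0.03358702589693768
rimrect ((582.7039184570312, 118.90477752685547), (419.5233459472656, 91.60155487060547), 87.67621612548828)
floorrect ((590.3189697265625, 120.32260131835938), (428.9463195800781, 91.65386199951172), 87.21209716796875)
scene bin floor z 0.007231199333473715 rim z 0.03404383494103381
rimrect ((585.5291748046875, 119.5337142944336), (419.15838623046875, 98.16324615478516), 87.58513641357422)
floorrect ((586.0323486328125, 120.75973510742188), (413.5812072753906, 94.45735168457031), 87.78765106201172)
```

```bash
python3 -m pendant '[[[0,0,0,0,0,1,1],[0,0,0,0,0,1,1],[0,0,0,0,0,1,1],[0,0,0,0,0,1,1],[0,0,0,0,0,1,1],[0,0,0,0,0,1,1],[0,0,0,0,0,1,1],[0,0,0,0,0,1,1]]]' 20
python3 -m pendant '[[[0,0,0,0,0,1,1],[0,0,0,0,0,1,1],[0,0,0,0,0,1,1],[0,0,0,0,0,1,1],[0,0,0,0,0,1,1],[0,0,0,0,0,1,1],[0,0,0,0,0,1,1],[0,0,0,0,0,1,1]]]'
python3 -m pendant '[[[0,0,0,0,0,1,1],[0,0,0,0,0,1,1],[0,0,0,0,0,1,1],[0,0,0,0,0,0.5,1],[1,-0.8,0,0,0,0,1],[1,-0.8,0,0,0,0,1],[1,-0.8,0,0,0,0,1],[1,-0.8,0,0,0,0,1]]]'
python3 -m pendant '[[[1,-0.8,0,0,0,0,1],[1,-0.8,0,0,0,0,1],[1,-0.8,0,0,0,0,1],[1,-0.8,0,0,0,0,1],[1,-0.8,0,0,0,0,1],[1,-0.8,0,0,0,0,1],[1,-0.8,0,0,0,0,1],[1,-0.8,0,0,0,0,1]]]'
python3 - <<'E'
from h import *
s=r.get_state();print(s['time_s'],s['tcp_pos'],s['eef_rot'],s['joints'])
np.set_printoptions(precision=4,suppress=True)
c=cap('wrist');print(c['hand_eye'],c['camera_matrix'])
E
```

```text
time_s: 1.15
tcp_pos: [0.1688, 0.6535, 0.2485]
eef_rot: [180.0, 0.0, -46.7]
contact_force: [-1.0, 0.3, -0.6]
gripper_width: 0.0873
gripper_force: 0.0
time_s: 1.95
tcp_pos: [0.1688, 0.6535, 0.2485]
eef_rot: [180.0, -0.0, -78.6]
contact_force: [0.3, -0.2, 0.4]
gripper_width: 0.0875
gripper_force: 0.0
time_s: 2.75
tcp_pos: [0.2297, 0.57, 0.2485]
eef_rot: [-180.0, 0.0, -92.5]
contact_force: [-1.1, -0.2, -0.2]
gripper_width: 0.0873
gripper_force: 0.0
time_s: 3.55
tcp_pos: [0.3509, 0.4041, 0.2487]
eef_rot: [-180.0, 0.0, -92.5]
contact_force: [0.3, 0.7, 0.3]
gripper_width: 0.0879
gripper_force: 0.0
3.55 [0.3509238  0.40413178 0.24871698] [-1.79995004e+02  1.92283265e-02 -9.24850975e+01] [ 7.00291695e+01  7.35332796e+00 -1.69348600e+01 -1.11076850e-03
 -6.56919711e+01 -7.25138108e+01]
[[ 0.0002  0.9624  0.2717  0.0731]
 [ 1.     -0.0001 -0.0003 -0.    ]
 [-0.0002  0.2717 -0.9624 -0.1346]
 [ 0.      0.      0.      1.    ]] [[371.6483   0.     318.9494]
 [  0.     371.6483 240.4437]
 [  0.       0.       1.    ]]
```

```bash
python3 -m pendant '[[[1,-0.42,0,0,0,0,1],[1,-0.42,0,0,0,0,1],[1,-0.42,0,0,0,0,1],[1,-0.42,0,0,0,0,1],[1,-0.42,0,0,0,0,1],[1,-0.42,0,0,0,0,1],[1,-0.42,0,0,0,0,1],[1,-0.42,0,0,0,0,1]]]' >/dev/null
python3 -m pendant '[[[1,-0.42,0,0,0,0,1],[1,-0.42,0,0,0,0,1],[1,-0.42,0,0,0,0,1],[1,-0.42,0,0,0,0,1],[1,-0.42,0,0,0,0,1],[1,-0.42,0,0,0,0,1],[1,-0.42,0,0,0,0,1],[1,-0.42,0,0,0,0,1]]]' >/dev/null
python3 -m pendant '[[[1,-0.42,0,0,0,0,1],[1,-0.42,0,0,0,0,1],[1,-0.42,0,0,0,0,1],[1,-0.42,0,0,0,0,1],[1,-0.42,0,0,0,0,1],[1,-0.42,0,0,0,0,1],[1,-0.42,0,0,0,0,1],[1,-0.42,0,0,0,0,1]]]' >/dev/null
python3 -m pendant '[[[1,-0.42,0.5,0,0,0,1],[1,-0.42,0.5,0,0,0,1],[1,-0.42,0.5,0,0,0,1],[1,-0.42,0.5,0,0,0,1],[1,-0.42,0.5,0,0,0,1],[0,0,0,0,0,0,1],[0,0,0,0,0,0,1],[0,0,0,0,0,0,1]]]'
cat >> h.py <<'E'
from scipy.spatial.transform import Rotation as Ro
def wcap(save=None):
    s=r.get_state(); c=cap('wrist',save); c['state']=s
    T=np.eye(4);T[:3,:3]=Ro.from_euler('xyz',s['eef_rot'],degrees=True).as_matrix();T[:3,3]=s['tcp_pos']
    c['W']=T@c['hand_eye']; return c
def wray(c,u,v):
    K=c['camera_matrix'];a=(np.asarray(u,float)-K[0,2])/K[0,0];b=(np.asarray(v,float)-K[1,2])/K[1,1]
    th=np.hypot(a,b)+1e-9; d=np.stack([np.sin(th)*a/th,-np.sin(th)*b/th,-np.cos(th)],-1)
    return c['W'][:3,3],d@c['W'][:3,:3].T
def wplane(c,u,v,z):
    o,d=wray(c,u,v); return o+d*((z-o[2])/d[...,2])[...,None]
def wcloud(c):
    v,u=np.mgrid[0:480,0:640]; o,d=wray(c,u,v)
    cosz=-(d@c['W'][:3,:3])[...,2]; return o+d*(c['depth']/cosz)[...,None]
E
python3 - <<'E'
from h import *
c=wcap('w1');np.save('w1.npy',c,allow_pickle=True)
P=wcloud(c);print(c['W'],P[240,320],P[100,320],c['depth'][240,320])
E
```

```text
time_s: 6.8
tcp_pos: [0.5682, -0.1844, 0.199]
eef_rot: [-180.0, 0.0, -92.5]
contact_force: [-0.2, -0.7, -0.6]
gripper_width: 0.0876
gripper_force: 0.0
[[-9.99076007e-01 -4.12817600e-02 -1.19561320e-02  5.65024063e-01]
 [ 4.29773262e-02 -9.61473254e-01 -2.71518196e-01 -2.57431493e-01]
 [-2.86752182e-04 -2.71781157e-01  9.62359039e-01  3.33675913e-01]
 [ 0.00000000e+00  0.00000000e+00  0.00000000e+00  1.00000000e+00]] [ 0.56784322 -0.17347344  0.03486802] [ 0.56269423 -0.292082   -0.00335346] 0.31039032
```

View pics/w1.png

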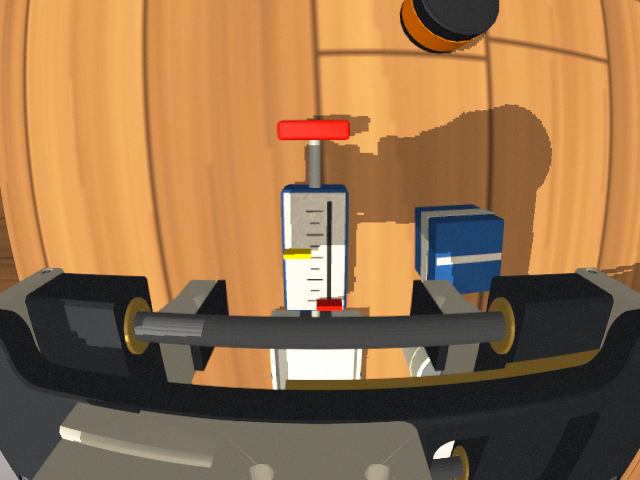

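The yellow mark is at about (297,254), the red pointer at (329,305) and the handle plate at (314,130).

```bash
cat > ptr.py <<'E'
from h import *
def ptr(c):
    h=cv2.cvtColor(c['frame'],cv2.COLOR_BGR2HSV); out={}
    yaw=np.radians(-2.45);by=np.array([-np.sin(yaw),np.cos(yaw)])
    P=wcloud(c)
    near=(P[...,0]>.53)&(P[...,0]<.62)&(P[...,1]>-.235)&(P[...,1]<-.08)
    for n,m in(('yel',(h[...,0]>22)&(h[...,0]<36)&(h[...,1]>180)&(h[...,2]>140)),('red',((h[...,0]<8)|(h[...,0]>172))&(h[...,1]>180)&(h[...,2]>90))):
        k,L,S,C=cv2.connectedComponentsWithStats((m&near).astype(np.uint8))
        if k<2: print(n,'none'); continue
        i=1+S[1:,4].argmax(); v,u=np.nonzero(L==i)
        ztop=np.percentile(P[L==i][:,2],95)
        cols=[uu for uu in range(u.min()+2,u.max()-1)]
        # edges per column, cast at top height
        lo=np.array([v[u==uu].max()+.5 for uu in cols]);hi=np.array([v[u==uu].min()-.5 for uu in cols])
        p=wplane(c,np.array(cols),lo,.053)[:,:2]@by; q=wplane(c,np.array(cols),hi,.053)[:,:2]@by
        print(n,S[i],'ztop(depth) %.3f'%ztop,'far edge by %.4f near %.4f'%(np.median(p),np.median(q)))
        out[n]=np.median(p)
    if len(out)==2: print('draw still to go %.4f'%(out['red']-out['yel']))
    return out
if __name__=='__main__':
    c=np.load('w1.npy',allow_pickle=True).item(); ptr(c)
    P=wcloud(c);h=cv2.cvtColor(c['frame'],cv2.COLOR_BGR2HSV)
    m=((h[...,0]<8)|(h[...,0]>172))&(h[...,1]>180)&(P[...,1]<-.24)
    t=P[m&(P[...,2]>.07)];print('handle top',t.mean(0),np.percentile(t[:,2],50),cv2.minAreaRect((t[:,:2]*1000).astype(np.float32)))
    m=(P[...,2]>.06)&(P[...,0]<.5)
    t=P[m&(P[...,0]>.4)&(P[...,1]>-.2)&(P[...,1]<-.12)];print('blue',cv2.minAreaRect((t[:,:2]*1000).astype(np.float32)),np.median(t[:,2]))
E
python3 ptr.py
```

```text
yel [284 253  27   6 153] ztop(depth) 0.052 far edge by -0.1388 near -0.1438
red [317 299  25  12 277] ztop(depth) 0.052 far edge by -0.0927 near -0.1029
draw still to go 0.0462
handle top [ 0.56868697 -0.26356205  0.07917756] 0.07820342576735245 ((568.86474609375, -263.6999206542969), (13.369122505187988, 49.40509033203125), 87.48738861083984)
blue ((459.9585266113281, -164.66014099121094), (64.73672485351562, 86.15673828125), 84.6899642944336) 0.06792187258384619
```

```bash
python3 -m pendant '[[[1,-0.05,0,0,0,0,1],[1,-0.05,0,0,0,0,1],[1,-0.05,0,0,0,0,1],[0.95,-0.05,0,0,0,0,1],[0,0,1,0,0,0,1],[0,0,1,0,0,0,1],[0,0,1,0,0,0,1],[0,0,1,0,0,0,1]]]' 40
python3 -m pendant '[[[0,0,1,0,0,0,1],[0,0,1,0,0,0,1],[0,0,0.8,0,0,0,1],[0,0,0,0,0,0,1],[0,0,0,0,0,0,-1],[0,0,0,0,0,0,-1],[0,0,0,0,0,0,-1],[0,0,0,0,0,0,-1]]]'
python3 -m pendant '[[[0,0,0,0,0,0,-1],[0,0,0,0,0,0,-1],[0,0,0,0,0,0,-1],[0,0,0,0,0,0,-1],[0,0,0,0,0,0,-1],[0,0,0,0,0,0,-1],[0,0,0,0,0,0,-1],[0,0,0,0,0,0,-1]]]'
python3 - <<'E'
from h import *
from ptr import ptr
c=wcap('w2');print(c['state']['tcp_pos']);ptr(c);np.save('w2.npy',c,allow_pickle=True)
E
```

```text
time_s: 7.65
tcp_pos: [0.5693, -0.263, 0.1187]
eef_rot: [-179.9, -0.0, -92.4]
contact_force: [-0.2, -0.1, -0.7]
gripper_width: 0.0876
gripper_force: 0.0
time_s: 8.45
tcp_pos: [0.5695, -0.2637, 0.0635]
eef_rot: [-179.9, -0.0, -92.5]
contact_force: [-0.6, -0.4, -1.3]
gripper_width: 0.0613
gripper_force: 0.0
time_s: 9.25
tcp_pos: [0.569, -0.2638, 0.0629]
eef_rot: [-180.0, -0.0, -92.5]
contact_force: [-2.8, 1.3, 5.3]
gripper_width: 0.0501
gripper_force: 40.0
[ 0.56904685 -0.26375439  0.06293738]
yel none
red [353 355   1   1   1] ztop(depth) 0.016 far edge by nan near nan
  return _methods._mean(a, axis=axis, dtype=dtype,
  ret = ret.dtype.type(ret / rcount)
```

View pics/w2.png

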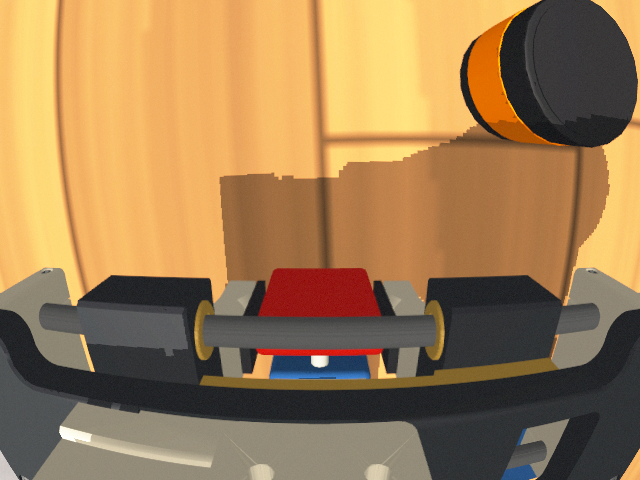

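```bash
cat > ptr2.py <<'E'
from h import *
by=np.array([np.sin(np.radians(2.45)),np.cos(np.radians(2.45))])
def go(cam,f=None):
    c=cap(cam)
    if f: c['frame']=cv2.imread(f)
    v,u=np.mgrid[0:480,0:640]; P=world(c,u,v,z=.047)
    bxv=(P[...,:2]-[.57,-.16])@np.array([by[1],-by[0]]); byv=P[...,:2]@by
    near=(abs(bxv)<.026)&(byv>-.183)&(byv<-.06)
    B,G,R=[c['frame'][...,i].astype(float) for i in range(3)]
    o={}
    for n,w in(('yel',np.clip(np.minimum(R,G)-B-40,0,None)*(abs(R-G)<70)),('red',np.clip(R-np.maximum(G,B)-40,0,None)*(G<110))):
        w=w*near
        if w.sum()<50: print(cam,n,'none'); continue
        k,L,S,C=cv2.connectedComponentsWithStats((w>0).astype(np.uint8)); i=1+np.argmax([w[L==j].sum() for j in range(1,k)])
        w=w*(L==i); o[n]=(w*byv).sum()/w.sum(); print(cam,n,'px',(w*u).sum()/w.sum(),(w*v).sum()/w.sum(),S[i],'by %.4f'%o[n])
    if len(o)==2: print('togo %.4f'%(o['red']-o['yel']))
if __name__=='__main__':
    import sys
    if len(sys.argv)>1: go('top','pics/top0.png');go('scene','pics/scene0.png')
    go('top');go('scene')
E
python3 ptr2.py a
```

```text
top yel px 395.8766233766234 244.75487012987014 [395 241   3  10  27] by -0.1396
top red px 376.7285945072698 255.5977382875606 [376 252   3   8  12] by -0.0939
togo 0.0458
scene yel px 260.8872180451128 268.39473684210526 [259 265   5   8  25] by -0.1374
scene red px 274.81904761904764 258.031746031746 [273 255   4   9  17] by -0.0919
togo 0.0455
top yel px 395.70019854401056 244.96095301125084 [394 241   4  10  28] by -0.1392
top red none
scene yel px 260.8862144420131 268.42888402625823 [259 265   5   8  25] by -0.1374
scene red px 273.68470790378007 257.37929553264604 [258 253  24  11  49] by -0.0942
togo 0.0432
```

```bash
python3 -m pendant '[[[0.1,0,0,0,0,0,-1],[0.15,0,0,0,0,0,-1],[0.15,0,0,0,0,0,-1],[0.15,0,0,0,0,0,-1],[0.15,0,0,0,0,0,-1],[0.15,0,0,0,0,0,-1],[0.15,0,0,0,0,0,-1],[0.15,0,0,0,0,0,-1]]]'
python3 -m pendant '[[[0.15,0,0,0,0,0,-1],[0.15,0,0,0,0,0,-1],[0.15,0,0,0,0,0,-1],[0.15,0,0,0,0,0,-1],[0.15,0,0,0,0,0,-1],[0.1,0,0,0,0,0,-1],[0.05,0,0,0,0,0,-1],[0,0,0,0,0,0,-1]]]'
python3 ptr2.py; python3 -c "
from h import *
cap('scene','s2');cap('top','t2')
a=cv2.imread('pics/s2.png')[235:290,215:295];b=cv2.imread('pics/t2.png')[225:280,365:445]
cv2.imwrite('pics/z2.png',cv2.resize(np.vstack([a,b]),None,fx=5,fy=5,interpolation=0))
print(r.get_state()['tcp_pos'])"
```

```text
time_s: 10.3
tcp_pos: [0.5681, -0.2858, 0.0629]
eef_rot: [-180.0, 0.1, -92.5]
contact_force: [-2.5, 6.8, 8.0]
gripper_width: 0.05
gripper_force: 40.0
time_s: 11.1
tcp_pos: [0.5674, -0.3036, 0.0629]
eef_rot: [-180.0, 0.1, -92.5]
contact_force: [-1.8, 8.2, 7.4]
gripper_width: 0.0499
gripper_force: 40.0
top yel none
top red none
scene yel px 260.8768115942029 268.4297101449275 [259 265   5   8  22] by -0.1375
scene red px 261.99619771863115 260.2606291047356 [242 253  41  15 128] by -0.1274
togo 0.0101
[ 0.56744943 -0.30349348  0.06295553]
```

View pics/z2.png

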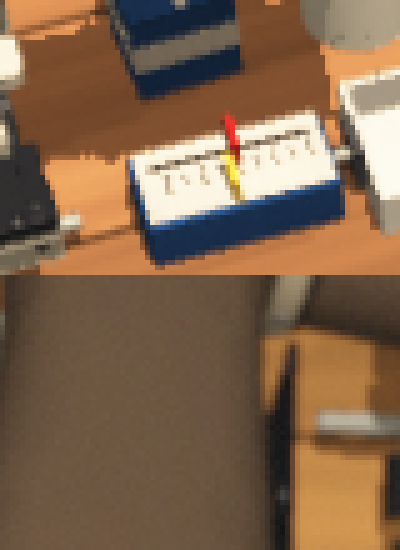

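```bash
sed -i "s/np.clip(R-np.maximum(G,B)-40,0,None)\*(G<110)/np.clip(R-np.maximum(G,B)-90,0,None)*(G<75)*(B<75)/" ptr2.py; python3 ptr2.py a | grep -v top
```

```text
scene yel px 260.8872180451128 268.39473684210526 [259 265   5   8  25] by -0.1374
scene red px 274.85174825174823 257.83916083916085 [274 255   3   8  10] by -0.0916
togo 0.0458
scene yel px 260.88167388167386 268.4336219336219 [259 265   5   8  22] by -0.1375
scene red px 260.7292377701934 260.6962457337884 [260 258   3   9  14] by -0.1311
togo 0.0063
```

```bash
python3 -m pendant '[[[0.05,0,0,0,0,0,-1],[0.05,0,0,0,0,0,-1],[0.05,0,0,0,0,0,-1],[0.05,0,0,0,0,0,-1],[0.05,0,0,0,0,0,-1],[0.03,0,0,0,0,0,-1],[0,0,0,0,0,0,-1],[0,0,0,0,0,0,-1]]]'
python3 ptr2.py | grep -v top; python3 -c "
from h import *
print(r.get_state()['tcp_pos'])"
```

```text
time_s: 12.3
tcp_pos: [0.5672, -0.309, 0.063]
eef_rot: [-180.0, 0.1, -92.5]
contact_force: [-2.4, 8.0, 8.8]
gripper_width: 0.0499
gripper_force: 40.0
scene yel px 260.90238450074514 268.5245901639344 [259 265   5   8  23] by -0.1375
scene red px 258.75955056179777 261.0348314606742 [258 258   3   7  11] by -0.1366
togo 0.0009
[ 0.56722617 -0.3089534   0.06295902]
```

```bash
python3 -m pendant '[[[0.02,0,0,0,0,0,-1],[0,0,0,0,0,0,-1],[0,0,0,0,0,0,-1],[0,0,0,0,0,0,-1],[0,0,0,0,0,0,-1],[0,0,0,0,0,0,-1],[0,0,0,0,0,0,-1],[0,0,0,0,0,0,-1]]]'
python3 -m pendant '[[[0,0,0,0,0,0,-1],[0,0,0,0,0,0,-1],[0,0,0,0,0,0,-1],[0,0,0,0,0,0,-1],[0,0,0,0,0,0,-1],[0,0,0,0,0,0,-1],[0,0,0,0,0,0,-1],[0,0,0,0,0,0,-1]]]'
python3 ptr2.py | grep -v top
python3 -m pendant '[[[-0.05,0,0,0,0,0,-1],[-0.1,0,0,0,0,0,-1],[-0.1,0,0,0,0,0,-1],[-0.1,0,0,0,0,0,-1],[-0.1,0,0,0,0,0,-1],[-0.1,0,0,0,0,0,-1],[-0.1,0,0,0,0,0,-1],[-0.1,0,0,0,0,0,-1]]]'
python3 -m pendant '[[[-0.1,0,0,0,0,0,-1],[-0.1,0,0,0,0,0,-1],[-0.1,0,0,0,0,0,-1],[-0.1,0,0,0,0,0,-1],[-0.1,0,0,0,0,0,-1],[-0.1,0,0,0,0,0,-1],[-0.1,0,0,0,0,0,-1],[-0.1,0,0,0,0,0,-1]]]'
python3 -m pendant '[[[-0.1,0,0,0,0,0,-1],[-0.1,0,0,0,0,0,-1],[-0.1,0,0,0,0,0,-1],[-0.1,0,0,0,0,0,-1],[-0.1,0,0,0,0,0,-1],[-0.05,0,0,0,0,0,-1],[-0.05,0,0,0,0,0,-1],[-0.05,0,0,0,0,0,-1]]]'
python3 ptr2.py | grep -v top
```

```text
time_s: 13.2
tcp_pos: [0.5672, -0.3093, 0.0629]
eef_rot: [-180.0, 0.1, -92.5]
contact_force: [-2.9, 9.5, 7.6]
gripper_width: 0.0501
gripper_force: 40.0
time_s: 14.0
tcp_pos: [0.5672, -0.3093, 0.0629]
eef_rot: [-180.0, 0.1, -92.5]
contact_force: [-1.3, 9.5, 8.6]
gripper_width: 0.0496
gripper_force: 40.0
scene yel px 260.92830188679244 268.56754716981135 [259 265   5   8  22] by -0.1374
scene red px 258.65466101694915 261.0476694915254 [257 258   4   7  13] by -0.1369
togo 0.0006
time_s: 14.9
tcp_pos: [0.5678, -0.2947, 0.063]
eef_rot: [-180.0, 0.0, -92.5]
contact_force: [-1.7, 5.5, 6.0]
gripper_width: 0.0495
gripper_force: 40.0
time_s: 15.7
tcp_pos: [0.5684, -0.279, 0.0629]
eef_rot: [-180.0, 0.0, -92.5]
contact_force: [-2.1, 4.5, 7.1]
gripper_width: 0.0494
gripper_force: 40.0
time_s: 16.5
tcp_pos: [0.569, -0.2663, 0.063]
eef_rot: [-180.0, 0.0, -92.5]
contact_force: [-2.3, 2.6, 6.0]
gripper_width: 0.0497
gripper_force: 40.0
scene yel px 260.88136826783114 268.42503639010187 [259 265   5   8  25] by -0.1374
scene red px 273.9230769230769 257.72716346153845 [273 255   3   9  12] by -0.0939
togo 0.0435
```

```bash
python3 -m pendant '[[[-0.03,0,0,0,0,0,-1],[-0.03,0,0,0,0,0,-1],[-0.03,0,0,0,0,0,-1],[-0.03,0,0,0,0,0,-1],[-0.02,0,0,0,0,0,-1],[0,0,0,0,0,0,-1],[0,0,0,0,0,0,-1],[0,0,0,0,0,0,-1]]]'
python3 ptr2.py | grep -v top
```

```text
time_s: 17.4
tcp_pos: [0.5691, -0.2638, 0.063]
eef_rot: [-180.0, 0.0, -92.5]
contact_force: [-2.1, 2.6, 5.6]
gripper_width: 0.05
gripper_force: 40.0
scene yel px 260.8844184345282 268.4316020482809 [259 265   5   8  25] by -0.1374
scene red px 274.78596087456845 257.62025316455697 [273 255   4   9  14] by -0.0916
togo 0.0459
```

```bash
python3 -m pendant '[[[-0.05,0,0,0,0,0,-1],[0,0,0,0,0,0,-1],[0,0,0,0,0,0,-1],[0,0,0,0,0,0,0],[0,0,0,0,0,0,1],[0,0,0,0,0,0,1],[0,0,0,0,0,0,1],[0,0,0,0,0,0,1]]]'
python3 -m pendant '[[[0,0,0,0,0,0,1],[0,0,-1,0,0,0,1],[0,0,-1,0,0,0,1],[0,0,-1,0,0,0,1],[0,0,-1,0,0,0,1],[0,0,-1,0,0,0,1],[0,0,-1,0,0,0,1],[0,0,-1,0,0,0,1]]]'
cat >> h.py <<'E'
def tops(c,box,zr=(.055,.095)):
    """objects' tops in wrist cloud: centre by min enclosing circle & minAreaRect"""
    P=wcloud(c); m=(c['depth']>0)&(P[...,2]>zr[0])&(P[...,2]<zr[1])&(P[...,0]>box[0])&(P[...,0]<box[1])&(P[...,1]>box[2])&(P[...,1]<box[3])
    k,L,S,C=cv2.connectedComponentsWithStats(m.astype(np.uint8)); res=[]
    for i in range(1,k):
        if S[i,4]<150: continue
        p=P[L==i]; zt=np.percentile(p[:,2],80); t=(p[abs(p[:,2]-zt)<.004][:,:2]*1000).astype(np.float32)
        print(S[i],'z %.4f'%zt,'circ',np.round(cv2.minEnclosingCircle(t),1) if 0 else [round(x,1) for x in (*cv2.minEnclosingCircle(t)[0],cv2.minEnclosingCircle(t)[1])],'rect',[np.round(x,1) for x in cv2.minAreaRect(t)],'bgr',np.median(c['frame'][L==i],0))
E
python3 - <<'E'
from h import *
for n in('w1','w2'):
    c=np.load(n+'.npy',allow_pickle=True).item();print(n);tops(c,(.38,.52,-.45,-.1))
c=wcap('w3');print('w3',c['state']['tcp_pos'],c['state']['contact_force']);np.save('w3.npy',c,allow_pickle=True);tops(c,(.38,.52,-.45,-.1))
E
python3 ptr2.py
```

```text
time_s: 18.3
tcp_pos: [0.5691, -0.2626, 0.0623]
eef_rot: [180.0, 0.0, -92.5]
contact_force: [-0.5, 0.1, -0.5]
gripper_width: 0.0765
gripper_force: 0.0
time_s: 19.1
tcp_pos: [0.569, -0.2628, 0.2034]
eef_rot: [-180.0, 0.0, -92.5]
contact_force: [0.2, -0.4, 0.0]
gripper_width: 0.0875
gripper_force: 0.0
w1
[ 414    0   86   41 2623] z 0.0717 circ [454.0, -365.3, 33.5] rect [array([ 452.3, -351. ]), array([67. , 30.7]), np.float64(6.8)] bgr [47. 47. 48.]
[ 430  216   74   78 4789] z 0.0670 circ [448.6, -166.0, 39.7] rect [array([ 448.7, -162.3]), array([60.8, 62.5]), np.float64(0.6)] bgr [107.  66.  31.]
w2
[  505     0   133   148 15532] z 0.0717 circ [454.8, -369.9, 34.5] rect [array([ 454.6, -367.6]), array([68. , 63.5]), np.float64(12.7)] bgr [56. 54. 56.]
[501 464  36  16 394] z 0.0668 circ [446.6, -141.0, 17.6] rect [array([ 445.8, -142.9]), array([15.6, 34.8]), np.float64(67.8)] bgr [133.  83.  42.]
w3 [ 0.56900176 -0.26278881  0.20339045] [ 0.20188211 -0.43328651  0.0404997 ]
[ 418   51   87   87 5723] z 0.0718 circ [454.6, -369.1, 33.7] rect [array([ 454.9, -369.1]), array([66.4, 65.9]), np.float64(15.1)] bgr [52. 51. 53.]
top yel none
top red none
scene yel px 260.88556851311955 268.42784256559764 [259 265   5   8  25] by -0.1374
scene red px 274.8776315789474 257.9592105263158 [274 255   3   9  12] by -0.0916
togo 0.0458
```

```bash
python3 -m pendant '[[[0.9,0.9,0,0,0,0,1],[0.9,0.9,0,0,0,0,1],[0.9,0.9,0,0,0,0,1],[0.9,0.9,0,0,0,0,1],[0.95,0.9,0,0,0,0,1],[1,0.98,0,0,0,0,1],[0,0,1,0,0,0,1],[0,0,1,0,0,0,1]]]' 25
python3 -m pendant '[[[0,0,1,0,0,0,1],[0,0,1,0,0,0,1],[0,0,1,0,0,0,1],[0,0,1,0,0,0,1],[0,0,1,0,0,0,1],[0,0,0.25,0,0,0,1],[0,0,0,0,0,0,-1],[0,0,0,0,0,0,-1]]]'
python3 -m pendant '[[[0,0,0,0,0,0,-1],[0,0,0,0,0,0,-1],[0,0,0,0,0,0,-1],[0,0,0,0,0,0,-1],[0,0,-1,0,0,0,-1],[0,0,-1,0,0,0,-1],[0,0,-1,0,0,0,-1],[0,0,-1,0,0,0,-1]]]'
```

```text
time_s: 20.05
tcp_pos: [0.4539, -0.3695, 0.1618]
eef_rot: [-180.0, 0.0, -92.6]
contact_force: [-0.2, 0.5, -0.5]
gripper_width: 0.0878
gripper_force: 0.0
time_s: 20.85
tcp_pos: [0.4551, -0.3692, 0.0581]
eef_rot: [-180.0, -0.0, -92.5]
contact_force: [0.1, -0.5, -0.3]
gripper_width: 0.0771
gripper_force: 0.0
time_s: 21.65
tcp_pos: [0.4543, -0.3687, 0.1379]
eef_rot: [180.0, 0.0, -92.5]
contact_force: [0.8, 0.1, -2.6]
gripper_width: 0.0665
gripper_force: 25.0
```

```bash
python3 -m pendant '[[[-1,-0.34,-1,0,0,0,-1],[-1,-0.34,-1,0,0,0,-1],[-1,-0.34,0,0,0,0,-1],[-1,-0.34,0,0,0,0,-1],[-1,-0.34,0,0,0,0,-1],[-1,-0.34,0,0,0,0,-1],[-1,-0.34,0,0,0,0,-1],[-1,-0.34,0,0,0,0,-1]]]'
python3 -m pendant '[[[-1,-0.34,0,0,0,0,-1],[-1,-0.34,0,0,0,0,-1],[-1,-0.34,0,0,0,0,-1],[-1,-0.34,0,0,0,0,-1],[-1,-0.34,0,0,0,0,-1],[-1,-0.34,0,0,0,0,-1],[-1,-0.34,0,0,0,0,-1],[-1,-0.34,0,0,0,0,-1]]]'
cat > binm.py <<'E'
from h import *
import sys
c=wcap(sys.argv[1]); print(c['state']['tcp_pos'])
P=wcloud(c); yaw=np.radians(-2.45);bx=np.array([np.cos(yaw),np.sin(yaw)]);by=np.array([-bx[1],bx[0]])
q=(P[...,:2]-[.5853,.118]);X=q@bx*1000;Y=q@by*1000;Z=P[...,2]*1000
rim=(Z>28)&(Z<36)&(c['depth']>0)&(abs(X)<60)&(abs(Y)<225)
print('n',rim.sum(),'Z',np.median(Z[rim]))
for n,a,m in(('x-',X,rim&(X<-30)&(abs(Y)<190)),('x+',X,rim&(X>30)&(abs(Y)<190)),('y-',Y,rim&(Y<-190)&(abs(X)<35)),('y+',Y,rim&(Y>190)&(abs(X)<35))):
    if m.sum()>20: print(n,m.sum(),'mid %.1f'%np.median(a[m]),np.percentile(a[m],[5,95]).round(1), 'slope deg %.2f'%np.degrees(np.polyfit((Y if n[0]=='x' else X)[m],a[m],1)[0]))
E
python3 binm.py w4
```

```text
time_s: 22.45
tcp_pos: [0.5158, -0.2105, 0.1772]
eef_rot: [180.0, 0.0, -92.5]
contact_force: [0.6, -0.6, -2.6]
gripper_width: 0.0666
gripper_force: 25.0
time_s: 23.25
tcp_pos: [0.5771, -0.0531, 0.1771]
eef_rot: [179.9, 0.0, -92.5]
contact_force: [0.3, -0.4, -2.0]
gripper_width: 0.0665
gripper_force: 25.0
[ 0.57708153 -0.05311195  0.17708692]
n 1250 Z 30.49325049358864
x- 208 mid -42.8 [-44.9 -40.4] slope deg -0.02
x+ 218 mid 41.5 [39.1 43.5] slope deg 0.04
y- 485 mid -207.3 [-224.8 -205.6] slope deg -1.70
```

View pics/w4.png

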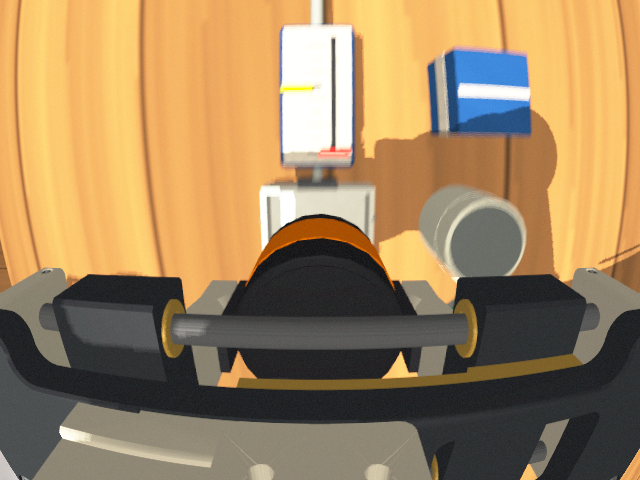

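```bash
python3 -m pendant '[[[-0.2,0,0,0,0,0,-1],[0,0,1,0,0,0,-1],[0,0,1,0,0,0,-1],[0,0,1,0,0,0,-1],[0,0,1,0,0,0,-1],[0,0,1,0,0,0,-1],[0,0,0.4,0,0,0,-1],[0,0,0.3,0,0,0,-1]]]'
python3 -m pendant '[[[0,0,0.02,0,0,0,-1],[0,0,0,0,0,0,-1],[0,0,0,0,0,0,1],[0,0,0,0,0,0,1],[0,0,0,0,0,0,1],[0,0,0,0,0,0,1],[0,0,0,0,0,0,1],[0,0,-0.5,0,0,0,1]]]'
python3 -m pendant '[[[0,0,-1,0,0,0,1],[0,0,-1,0,0,0,1],[0,0,-1,0,0,0,1],[0,0,-1,0,0,0,1],[0,0,-1,0,0,0,1],[0,0,-1,0,0,0,1],[0,0,-0.5,0,0,0,1],[0,0,0,0,0,0,1]]]'
python3 - <<'E'
from h import *
c=wcap('w5');print(c['state']['tcp_pos']);np.save('w5.npy',c,allow_pickle=True);tops(c,(.35,.65,-.3,.2))
E
```

```text
time_s: 24.1
tcp_pos: [0.5771, -0.0505, 0.063]
eef_rot: [179.9, -0.0, -92.5]
contact_force: [-0.2, -0.1, -1.4]
gripper_width: 0.0666
gripper_force: 25.0
time_s: 24.9
tcp_pos: [0.5766, -0.0502, 0.0724]
eef_rot: [179.9, -0.0, -92.5]
contact_force: [0.4, -0.2, 0.1]
gripper_width: 0.0877
gripper_force: 0.0
time_s: 25.7
tcp_pos: [0.5783, -0.05, 0.205]
eef_rot: [-179.8, 0.0, -92.5]
contact_force: [-0.4, 0.3, 0.0]
gripper_width: 0.0875
gripper_force: 0.0
[ 0.57830603 -0.04996153  0.20504951]
[ 439   49   78   80 5591] z 0.0671 circ [448.5, -162.0, 42.5] rect [array([ 448.3, -161.8]), array([60.9, 62.5]), np.float64(1.5)] bgr [164. 100.  44.]
[ 430  183   82   86 5427] z 0.0737 circ [454.5, -52.5, 34.5] rect [array([455.2, -52.2]), array([66.8, 67.4]), np.float64(14.8)] bgr [76. 81. 79.]
[ 276  189   89   90 6202] z 0.0757 circ [578.1, -50.5, 33.6] rect [array([578.1, -50.6]), array([66.4, 66. ]), np.float64(30.2)] bgr [30. 29. 29.]
```

```bash
python3 -m pendant '[[[1,1,0,0,0,0,1],[1,1,0,0,0,0,1],[1,1,0,0,0,0,1],[1,1,0,0,0,0,1],[1,1,0,0,0,0,1],[0.86,1,0,0,0,0,1],[0,0.26,0.35,0,0,0,1],[0,0,1,0,0,0,1]]]' 25
python3 -m pendant '[[[0,0,1,0,0,0,1],[0,0,1,0,0,0,1],[0,0,1,0,0,0,1],[0,0,1,0,0,0,1],[0,0,1,0,0,0,1],[0,0,1,0,0,0,1],[0,0,0,0,0,0,-1],[0,0,0,0,0,0,-1]]]'
python3 -m pendant '[[[0,0,0,0,0,0,-1],[0,0,0,0,0,0,-1],[0,0,0,0,0,0,-1],[0,0,0,0,0,0,-1],[0,0,0,0,0,0,-1],[0,0,-1,0,0,0,-1],[0,0,-1,0,0,0,-1],[0,0,-1,0,0,0,-1]]]'
python3 -m pendant '[[[0,0,-1,0,0,0,-1],[0,0,-1,0,0,0,-1],[0,0,-1,0,0,0,-1],[-1,-0.6,0,0,0,0,-1],[-1,-0.6,0,0,0,0,-1],[-1,-0.6,0,0,0,0,-1],[-1,-0.6,0,0,0,0,-1],[-1,-0.6,0,0,0,0,-1]]]'
python3 -m pendant '[[[-1,-0.7,0,0,0,0,-1],[-1,-0.7,0,0,0,0,-1],[-1,-0.7,0,0,0,0,-1],[-0.97,-0.7,0,0,0,0,-1],[-0.3,-0.4,0,0,0,0,-1],[0,0,0,0,0,0,-1],[0,0,0,0,0,0,-1],[0,0,0,0,0,0,-1]]]'
python3 - <<'E'
from h import *
c=wcap('w6');print(c['state']['tcp_pos']);tops(c,(.5,.65,-.3,.2))
E
```

```text
time_s: 26.55
tcp_pos: [0.4472, -0.1621, 0.1764]
eef_rot: [-179.9, 0.0, -92.5]
contact_force: [0.9, -0.9, -0.1]
gripper_width: 0.0875
gripper_force: 0.0
time_s: 27.35
tcp_pos: [0.4469, -0.1616, 0.0556]
eef_rot: [179.9, -0.0, -92.5]
contact_force: [0.2, 0.1, -0.1]
gripper_width: 0.0768
gripper_force: 0.0
time_s: 28.15
tcp_pos: [0.4466, -0.1617, 0.1165]
eef_rot: [179.9, 0.0, -92.5]
contact_force: [0.3, -0.5, -2.6]
gripper_width: 0.0605
gripper_force: 24.5
time_s: 28.95
tcp_pos: [0.5113, -0.0637, 0.1757]
eef_rot: [179.9, 0.0, -92.5]
contact_force: [0.2, 0.2, -2.3]
gripper_width: 0.061
gripper_force: 24.5
time_s: 29.75
tcp_pos: [0.5786, 0.0175, 0.176]
eef_rot: [180.0, -0.0, -92.5]
contact_force: [-0.2, -0.2, -2.6]
gripper_width: 0.0605
gripper_force: 24.5
[0.57859606 0.01749933 0.17602509]
[ 263   95  105  104 8423] z 0.0758 circ [578.2, -49.9, 33.6] rect [array([578.1, -49.8]), array([66.2, 66.2]), np.float64(45.9)] bgr [88. 89. 91.]
```

```bash
python3 -m pendant '[[[-0.03,-0.1,0,0,0,0,-1],[0,0,1,0,0,0,-1],[0,0,1,0,0,0,-1],[0,0,1,0,0,0,-1],[0,0,1,0,0,0,-1],[0,0,1,0,0,0,-1],[0,0,0.45,0,0,0,-1],[0,0,0.3,0,0,0,-1]]]'
python3 -m pendant '[[[0,0,0.03,0,0,0,-1],[0,0,0,0,0,0,-1],[0,0,0,0,0,0,1],[0,0,0,0,0,0,1],[0,0,0,0,0,0,1],[0,0,0,0,0,0,1],[0,0,0,0,0,0,1],[0,0,-0.5,0,0,0,1]]]'
python3 -m pendant '[[[0,0,-1,0,0,0,1],[0,0,-1,0,0,0,1],[0,0,-1,0,0,0,1],[0,0,-1,0,0,0,1],[0,0,-1,0,0,0,1],[0,0,-1,0,0,0,1],[0,0,-0.5,0,0,0,1],[0,0,0,0,0,0,1]]]'
python3 - <<'E'
from h import *
c=wcap('w7');print(c['state']['tcp_pos']);np.save('w7.npy',c,allow_pickle=True);tops(c,(.35,.65,-.3,.2))
E
```

```text
time_s: 30.6
tcp_pos: [0.5811, 0.0183, 0.0608]
eef_rot: [179.9, -0.0, -92.5]
contact_force: [-14.5, 4.4, 30.7]
gripper_width: 0.0609
gripper_force: 24.8
time_s: 31.4
tcp_pos: [0.5804, 0.0184, 0.0697]
eef_rot: [179.9, -0.0, -92.5]
contact_force: [-0.2, 0.3, -0.5]
gripper_width: 0.0873
gripper_force: 0.0
time_s: 32.2
tcp_pos: [0.5821, 0.0188, 0.2025]
eef_rot: [-179.8, 0.1, -92.5]
contact_force: [0.1, 0.2, -1.5]
gripper_width: 0.0876
gripper_force: 0.0
[0.58206456 0.01881962 0.20246473]
[ 274   97   95   93 6823] z 0.0758 circ [577.9, -50.1, 33.5] rect [array([577.8, -50. ]), array([66.2, 66. ]), np.float64(24.7)] bgr [71. 71. 73.]
[ 436   97   86   88 5860] z 0.0738 circ [455.2, -52.0, 34.3] rect [array([455.1, -52.5]), array([67.3, 66.6]), np.float64(21.9)] bgr [93. 99. 96.]
[ 277  191   85   87 6629] z 0.0711 circ [582.1, 18.0, 42.4] rect [array([581.8,  18.4]), array([60.6, 62.9]), np.float64(0.9)] bgr [117.  73.  35.]
[ 456  228   72   75 3460] z 0.0677 circ [435.6, 52.5, 33.0] rect [array([438.,  49.]), array([65.1, 56.5]), np.float64(32.8)] bgr [152. 163. 173.]
```

```bash
python3 -m pendant '[[[0.8,1,0,0,0,0,1],[0.8,1,0,0,0,0,1],[0.8,1,0,0,0,0,1],[0.8,1,0,0,0,0,1],[0.62,1,0,0,0,0,1],[0,1,0,0,0,0,1],[0,0.15,0.2,0,0,0,1],[0,0,1,0,0,0,1]]]' 25
python3 -m pendant '[[[0,0,1,0,0,0,1],[0,0,1,0,0,0,1],[0,0,1,0,0,0,1],[0,0,1,0,0,0,1],[0,0,1,0,0,0,1],[0,0,1,0,0,0,1],[0,0,0,0,0,0,-1],[0,0,0,0,0,0,-1]]]'
python3 -m pendant '[[[0,0,0,0,0,0,-1],[0,0,0,0,0,0,-1],[0,0,0,0,0,0,-1],[0,0,0,0,0,0,-1],[0,0,0,0,0,0,-1],[0,0,-1,0,0,0,-1],[0,0,-1,0,0,0,-1],[0,0,-1,0,0,0,-1]]]'
python3 -m pendant '[[[0,0,-1,0,0,0,-1],[0,0,-1,0,0,0,-1],[0,0,-1,0,0,0,-1],[-0.9,-0.8,0,0,0,0,-1],[-0.9,-0.8,0,0,0,0,-1],[-0.9,-0.8,0,0,0,0,-1],[-0.9,-0.8,0,0,0,0,-1],[-0.9,-0.8,0,0,0,0,-1]]]'
python3 -m pendant '[[[-0.9,-0.8,0,0,0,0,-1],[-0.9,-0.8,0,0,0,0,-1],[-0.9,-0.5,0,0,0,0,-1],[-0.1,0,0,0,0,0,-1],[0,0,0,0,0,0,-1],[0,0,0,0,0,0,-1],[0,0,0,0,0,0,-1],[0,0,0,0,0,0,-1]]]'
python3 - <<'E'
from h import *
c=wcap('w8');print(c['state']['tcp_pos']);tops(c,(.5,.65,-.3,.04))
E
```

```text
time_s: 33.05
tcp_pos: [0.4557, -0.0522, 0.1773]
eef_rot: [-179.8, 0.0, -92.5]
contact_force: [1.3, 0.9, 0.2]
gripper_width: 0.0876
gripper_force: 0.0
time_s: 33.85
tcp_pos: [0.4549, -0.0524, 0.0561]
eef_rot: [179.9, -0.1, -92.5]
contact_force: [0.0, 0.7, 0.7]
gripper_width: 0.0769
gripper_force: 0.0
time_s: 34.65
tcp_pos: [0.4547, -0.0525, 0.117]
eef_rot: [180.0, -0.0, -92.5]
contact_force: [-0.4, 0.2, -2.5]
gripper_width: 0.0676
gripper_force: 25.0
time_s: 35.45
tcp_pos: [0.5395, 0.0352, 0.1758]
eef_rot: [179.9, -0.0, -92.5]
contact_force: [0.8, -0.5, -2.4]
gripper_width: 0.0679
gripper_force: 25.0
time_s: 36.25
tcp_pos: [0.5831, 0.0878, 0.1768]
eef_rot: [-180.0, 0.0, -92.5]
contact_force: [0.7, 0.2, -2.2]
gripper_width: 0.0678
gripper_force: 25.0
[0.58306961 0.08778881 0.17683234]
[ 265    0  105   94 7834] z 0.0758 circ [578.2, -49.9, 33.5] rect [array([578.5, -47.5]), array([61.4, 66.4]), np.float64(86.8)] bgr [74. 73. 74.]
[ 267   95   97   85 7388] z 0.0711 circ [581.9, 14.1, 39.1] rect [array([582. ,  13.8]), array([60.3, 53. ]), np.float64(0.7)] bgr [222. 139.  63.]
```

```bash
python3 -m pendant '[[[-0.03,0,0,0,0,0,-1],[0,0,1,0,0,0,-1],[0,0,1,0,0,0,-1],[0,0,1,0,0,0,-1],[0,0,1,0,0,0,-1],[0,0,1,0,0,0,-1],[0,0,0.4,0,0,0,-1],[0,0,0.3,0,0,0,-1]]]'
python3 -m pendant '[[[0,0,0.04,0,0,0,-1],[0,0,0,0,0,0,-1],[0,0,0,0,0,0,1],[0,0,0,0,0,0,1],[0,0,0,0,0,0,1],[0,0,0,0,0,0,1],[0,0,0,0,0,0,1],[0,0,-0.5,0,0,0,1]]]'
python3 -m pendant '[[[0,0,-1,0,0,0,1],[0,0,-1,0,0,0,1],[0,0,-1,0,0,0,1],[0,0,-1,0,0,0,1],[0,0,-1,0,0,0,1],[0,0,-1,0,0,0,1],[0,0,-0.5,0,0,0,1],[0,0,0,0,0,0,1]]]'
python3 - <<'E'
from h import *
c=wcap('w9');print(c['state']['tcp_pos']);np.save('w9.npy',c,allow_pickle=True);tops(c,(.35,.65,-.3,.3))
E
```

```text
time_s: 37.1
tcp_pos: [0.5833, 0.0887, 0.0622]
eef_rot: [180.0, -0.0, -92.5]
contact_force: [0.6, -0.4, -2.3]
gripper_width: 0.0675
gripper_force: 25.0
time_s: 37.9
tcp_pos: [0.5825, 0.0885, 0.071]
eef_rot: [179.9, -0.1, -92.5]
contact_force: [-0.3, -0.4, 0.4]
gripper_width: 0.0874
gripper_force: 0.0
time_s: 38.7
tcp_pos: [0.5841, 0.0891, 0.2037]
eef_rot: [-179.8, 0.1, -92.5]
contact_force: [-0.6, -0.8, -0.2]
gripper_width: 0.0872
gripper_force: 0.0
[0.58411044 0.08909398 0.20370126]
[ 272    5   96   90 6602] z 0.0758 circ [578.1, -49.9, 33.6] rect [array([578.3, -49.5]), array([66.4, 66. ]), np.float64(77.2)] bgr [66. 66. 67.]
[ 275   97   87   90 7075] z 0.0711 circ [581.7, 18.6, 42.0] rect [array([581.9,  18.5]), array([60.4, 62.5]), np.float64(1.0)] bgr [200. 123.  55.]
[ 462  143   75   82 4711] z 0.0678 circ [435.1, 52.8, 33.3] rect [array([435.7,  52.4]), array([65.3, 65.2]), np.float64(23.9)] bgr [148. 158. 168.]
[ 275  189   91   93 6536] z 0.0777 circ [584.0, 89.1, 34.0] rect [array([583.9,  88.5]), array([66.8, 67. ]), np.float64(40.1)] bgr [ 95. 101.  98.]
[471 274  23  38 515] z 0.0705 circ [446.2, 146.7, 14.4] rect [array([446.6, 146.6]), array([28.2,  9.2]), np.float64(83.0)] bgr [  0. 146. 184.]
```

```bash
python3 -m pendant '[[[0.4,1,0,0,0,0,1],[0.4,1,0,0,0,0,1],[0.4,1,0,0,0,0,1],[0.4,1,0,0,0,0,1],[0.4,1,0,0,0,0,1],[0.14,1,0,0,0,0,1],[0,1,0,0,0,0,1],[0,0.32,0.2,0,0,0,1]]]' 25
python3 -m pendant '[[[0,0,1,0,0,0,1],[0,0,1,0,0,0,1],[0,0,1,0,0,0,1],[0,0,1,0,0,0,1],[0,0,1,0,0,0,1],[0,0,1,0,0,0,1],[0,0,1,0,0,0,1],[0,0,0,0,0,0,1]]]'
python3 -m pendant '[[[0,0,0,0,0,0,-1],[0,0,0,0,0,0,-1],[0,0,0,0,0,0,-1],[0,0,0,0,0,0,-1],[0,0,0,0,0,0,-1],[0,0,0,0,0,0,-1],[0,0,0,0,0,0,-1],[0,0,-1,0,0,0,-1]]]'
python3 -m pendant '[[[0,0,-1,0,0,0,-1],[0,0,-1,0,0,0,-1],[0,0,-1,0,0,0,-1],[0,0,-1,0,0,0,-1],[0,0,-1,0,0,0,-1],[-0.7,-0.9,0,0,0,0,-1],[-0.7,-0.9,0,0,0,0,-1],[-0.7,-0.9,0,0,0,0,-1]]]'
python3 -m pendant '[[[-0.7,-0.9,0,0,0,0,-1],[-0.7,-0.9,0,0,0,0,-1],[-0.7,-0.9,0,0,0,0,-1],[-0.7,-0.9,0,0,0,0,-1],[-0.7,-0.9,0,0,0,0,-1],[-0.05,-0.1,0,0,0,0,-1],[0,0,0,0,0,0,-1],[0,0,0,0,0,0,-1]]]'
python3 - <<'E'
from h import *
c=wcap('w10');print(c['state']['tcp_pos']);tops(c,(.5,.65,-.3,.09))
E
```

```text
time_s: 39.55
tcp_pos: [0.4334, 0.0519, 0.1971]
eef_rot: [179.9, -0.0, -92.5]
contact_force: [1.0, 0.0, 0.0]
gripper_width: 0.0876
gripper_force: 0.0
time_s: 40.35
tcp_pos: [0.4335, 0.0513, 0.0549]
eef_rot: [179.7, -0.2, -92.5]
contact_force: [-0.5, -0.1, -0.2]
gripper_width: 0.0879
gripper_force: 0.0
time_s: 41.15
tcp_pos: [0.4336, 0.0516, 0.0764]
eef_rot: [179.8, -0.1, -92.5]
contact_force: [-0.3, -0.4, -4.1]
gripper_width: 0.0657
gripper_force: 25.0
time_s: 41.95
tcp_pos: [0.491, 0.0923, 0.1778]
eef_rot: [180.0, 0.0, -92.5]
contact_force: [-0.9, 1.0, -3.8]
gripper_width: 0.0658
gripper_force: 25.0
time_s: 42.75
tcp_pos: [0.585, 0.1584, 0.1772]
eef_rot: [179.9, -0.0, -92.5]
contact_force: [-0.4, 0.1, -3.1]
gripper_width: 0.0655
gripper_force: 25.0
[0.58503748 0.15843034 0.17720856]
[ 266    0   98   91 8058] z 0.0711 circ [582.1, 18.6, 42.2] rect [array([581.9,  19. ]), array([60.6, 62.1]), np.float64(1.0)] bgr [212. 130.  59.]
[ 263   92  106   57 4524] z 0.0778 circ [583.9, 87.3, 33.5] rect [array([583.9,  72.8]), array([34.3, 66.9]), np.float64(90.0)] bgr [191. 205. 202.]
```

```bash
python3 -m pendant '[[[0,-0.08,0,0,0,0,-1],[0,0,1,0,0,0,-1],[0,0,1,0,0,0,-1],[0,0,1,0,0,0,-1],[0,0,1,0,0,0,-1],[0,0,1,0,0,0,-1],[0,0,0.45,0,0,0,-1],[0,0,0.3,0,0,0,-1]]]'
python3 -m pendant '[[[0,0,0.04,0,0,0,-1],[0,0,0,0,0,0,-1],[0,0,0,0,0,0,1],[0,0,0,0,0,0,1],[0,0,0,0,0,0,1],[0,0,0,0,0,0,1],[0,0,0,0,0,0,1],[0,0,-0.5,0,0,0,1]]]'
python3 -m pendant '[[[0,0,-1,0,0,0,1],[0,0,-1,0,0,0,1],[0,0,-1,0,0,0,1],[0,0,-1,0,0,0,1],[0,0,-1,0,0,0,1],[0,0,-1,0,0,0,1],[0,0,-0.5,0,0,0,1],[0,0,0,0,0,0,1]]]'
python3 - <<'E'
from h import *
c=wcap('w11');print(c['state']['tcp_pos']);np.save('w11.npy',c,allow_pickle=True);tops(c,(.35,.65,-.3,.35))
E
python3 meas.py | grep -E "ztop 0.07|ztop 0.10"
```

```text
time_s: 43.6
tcp_pos: [0.5873, 0.1586, 0.0624]
eef_rot: [180.0, -0.0, -92.5]
contact_force: [-14.1, -1.8, 31.3]
gripper_width: 0.0656
gripper_force: 25.0
time_s: 44.4
tcp_pos: [0.5868, 0.1585, 0.0711]
eef_rot: [179.9, -0.1, -92.5]
contact_force: [-0.9, -0.5, 0.0]
gripper_width: 0.0876
gripper_force: 0.0
time_s: 45.2
tcp_pos: [0.5883, 0.1593, 0.204]
eef_rot: [-179.8, 0.1, -92.5]
contact_force: [0.2, 0.6, -0.0]
gripper_width: 0.0877
gripper_force: 0.0
[0.58831815 0.15926165 0.20395614]
[ 277    0   88   93 7175] z 0.0712 circ [581.8, 18.5, 42.1] rect [array([581.9,  15.1]), array([60.5, 69.4]), np.float64(0.8)] bgr [189. 116.  51.]
[ 274   95   96   95 7067] z 0.0778 circ [583.9, 89.0, 34.1] rect [array([584. ,  89.1]), array([67.3, 66.5]), np.float64(57.0)] bgr [166. 180. 177.]
[ 277  191   87   87 5872] z 0.0717 circ [588.0, 159.1, 33.1] rect [array([588.1, 159. ]), array([65. , 65.1]), np.float64(53.2)] bgr [147. 157. 167.]
[ 474  195   85   80 5083] z 0.0710 circ [420.5, 167.1, 43.6] rect [array([420.2, 167.3]), array([60.5, 67.3]), np.float64(80.6)] bgr [  0. 157. 198.]
[ 386  347   58   31 1192] z 0.0690 circ [506.4, 283.0, 29.1] rect [array([506.2, 278.9]), array([33.3, 53.9]), np.float64(87.6)] bgr [  0.  21. 253.]
top [321. 246.] ztop 0.075 rect [579.6  19.3  60.7  60.6   1.2] bgr [158. 108.  54.]
top [208. 281.] ztop 0.073 rect [490.7 287.8  64.9  60.2  22.5] bgr [ 41.  63. 232.]
top [257. 312.] ztop 0.075 rect [418.4 168.8  60.8  66.2  81. ] bgr [  0. 141. 174.]
scene [423. 180.] ztop 0.108 rect [432.3 396.6  22.3  21.5  44.9] bgr [ 78.   97.5 168. ]
scene [351. 198.] ztop 0.075 rect [421.1 168.2  61.7  76.5  78.2] bgr [ 39. 128. 164.]
scene [335. 246.] ztop 0.079 rect [585.7  55.1 275.7  70.8  87. ] bgr [105.  93.  99.]
```

View pics/w11.png

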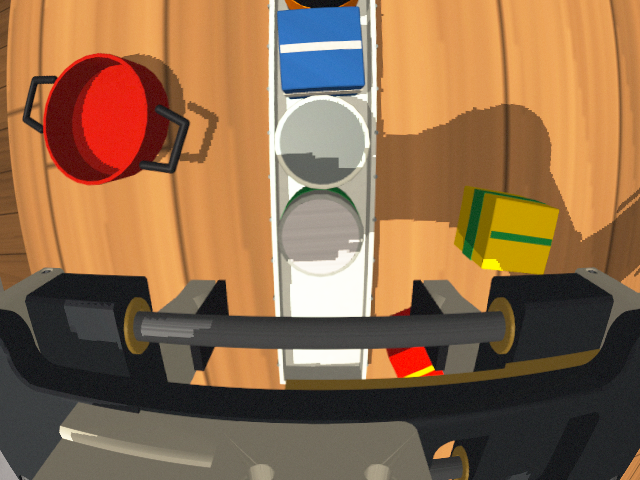

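The picture shows four goods standing in a row in the bin, and yellow at (505,235). Red has been knocked towards the bin and is partly visible at (412,350). I'll place red next and look at it up close first.

```bash
python3 -m pendant '[[[-1,0.5,0,0,0,0,1],[-1,0.5,0,0,0,0,1],[-1,0.5,0,0,0,0,1],[-1,0.5,0,0,0,0,1],[-1,0.5,0,0,0,0,1],[-1,0.5,0,0,0,0,1],[-1,0.5,0,0,0,0,1],[-1,0.5,0,0,0,0,1]]]' 25
python3 -m pendant '[[[-1,0.7,0,0,0,0,1],[0,0,0,0,0,0,1],[0,0,0,0,0,0,1],[0,0,0,0,0,0,1],[0,0,0,0,0,0,1],[0,0,0,0,0,0,1],[0,0,0,0,0,0,1],[0,0,0,0,0,0,1]]]'
python3 - <<'E'
from h import *
c=wcap('w12');print(c['state']['tcp_pos']);np.save('w12.npy',c,allow_pickle=True);tops(c,(.35,.65,-.3,.5))
E
sed -i 's/^c=wcap(sys.argv\[1\])/c=np.load("w12.npy",allow_pickle=True).item()/;s/\.5853/.5847/' binm.py; python3 binm.py
```

```text
time_s: 46.3
tcp_pos: [0.514, 0.3229, 0.2012]
eef_rot: [180.0, -0.1, -92.5]
contact_force: [-0.4, -0.1, 0.8]
gripper_width: 0.0875
gripper_force: 0.0
time_s: 47.1
tcp_pos: [0.5016, 0.3425, 0.202]
eef_rot: [-180.0, 0.0, -92.5]
contact_force: [-0.9, 0.2, 0.0]
gripper_width: 0.0874
gripper_force: 0.0
[0.50164901 0.34254005 0.20201309]
[ 154    0   85   51 3516] z 0.0718 circ [587.9, 161.3, 32.8] rect [array([590.1, 172.7]), array([39. , 65.3]), np.float64(79.0)] bgr [222. 232. 240.]
[ 370    0   92   53 4052] z 0.0712 circ [421.8, 176.6, 38.4] rect [array([421.5, 177. ]), array([42.3, 66.6]), np.float64(81.4)] bgr [  0. 237. 249.]
[ 272  107  113  110 7190] z 0.0691 circ [492.5, 287.0, 43.2] rect [array([492.4, 287. ]), array([64.4, 60.7]), np.float64(22.7)] bgr [ 22.  40. 175.]
[377 287  34  26 408] z 0.0807 circ [437.7, 396.8, 5.8] rect [array([439.4, 395.4]), array([11.6,  6.6]), np.float64(50.9)] bgr [120.  135.5 140. ]
[190 365  50  23 643] z 0.0783 circ [606.9, 468.9, 13.1] rect [array([606.2, 467.7]), array([ 4. , 26.2]), np.float64(59.7)] bgr [79. 91. 97.]
[0.50164901 0.34254005 0.20201309]
n 2708 Z 30.433804244820948
x- 1073 mid -42.9 [-45.1 -40.4] slope deg -0.90
x+ 823 mid 40.8 [38.8 43.3] slope deg -0.23
y+ 380 mid 207.0 [205.1 209.2] slope deg 0.62
```

View pics/w12.png

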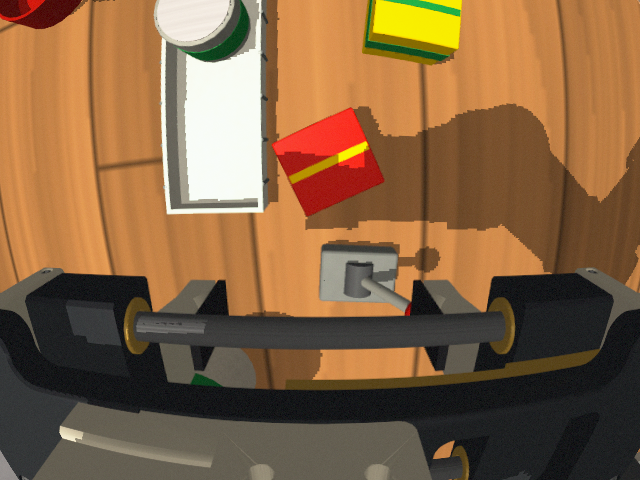

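```bash
python3 -m pendant '[[[0.95,0.1,0,0,0,0,1],[0.95,0.12,0,0,0,0,1],[0.89,0.12,0,0,0,0,1],[0,0,0,0,0,-1,1],[0,0,0,0,0,-1,1],[0,0,0,0,0,-1,1],[0,0,0,0,0,-1,1],[0,0,0,0,0,-1,1]]]' 25
python3 -m pendant '[[[0,0,0,0,0,-1,1],[0,0,0,0,0,-0.3,1],[0,0,1,0,0,0,1],[0,0,1,0,0,0,1],[0,0,1,0,0,0,1],[0,0,1,0,0,0,1],[0,0,0,0,0,0,1],[0,0,0,0,0,0,1]]]'
python3 - <<'E'
from h import *
s=r.get_state();print(s['tcp_pos'],s['eef_rot'])
E
```

```text
time_s: 47.95
tcp_pos: [0.4921, 0.286, 0.2023]
eef_rot: [-180.0, 0.0, -72.4]
contact_force: [-0.4, 0.5, 0.4]
gripper_width: 0.0878
gripper_force: 0.0
time_s: 48.75
tcp_pos: [0.4924, 0.2869, 0.1224]
eef_rot: [180.0, -0.0, -67.3]
contact_force: [0.3, -0.7, 0.5]
gripper_width: 0.0877
gripper_force: 0.0
[0.49235829 0.28691938 0.1223925 ] [ 1.79987107e+02 -2.63997561e-02 -6.73225851e+01]
```

Settled and on target. Down 60 mm, grip, lift and turn back.

```bash
python3 -m pendant '[[[0,0,1,0,0,0,1],[0,0,1,0,0,0,1],[0,0,0.7,0,0,0,1],[0,0,0.3,0,0,0,1],[0,0,0,0,0,0,1],[0,0,0,0,0,0,-1],[0,0,0,0,0,0,-1],[0,0,0,0,0,0,-1]]]' 25
python3 -m pendant '[[[0,0,0,0,0,0,-1],[0,0,0,0,0,0,-1],[0,0,0,0,0,0,-1],[0,0,0,0,0,0,-1],[0,0,0,0,0,0,-1],[0,0,-1,0,0,0,-1],[0,0,-1,0,0,0,-1],[0,0,-1,0,0,0,-1]]]'
python3 -m pendant '[[[0,0,-1,0,0,0,-1],[0,0,-1,0,0,0,-1],[0,0,-1,0,0,1,-1],[0,0,0,0,0,1,-1],[0,0,0,0,0,1,-1],[0,0,0,0,0,1,-1],[0,0,0,0,0,1,-1],[0,0,0,0,0,1,-1]]]'
python3 -m pendant '[[[0,0,0,0,0,0.3,-1],[-0.05,-1,0,0,0,0,-1],[-0.05,-1,0,0,0,0,-1],[-0.05,-1,0,0,0,0,-1],[-0.05,-1,0,0,0,0,-1],[-0.1,-0.9,0,0,0,0,-1],[0,0,0,0,0,0,-1],[0,0,0,0,0,0,-1]]]'
python3 - <<'E'
from h import *
c=wcap('w13');print(c['state']['tcp_pos'],c['state']['eef_rot']);tops(c,(.5,.65,-.3,.35),(.055,.3))
E
```

```text
time_s: 49.55
tcp_pos: [0.4926, 0.2878, 0.0628]
eef_rot: [-179.9, 0.0, -67.3]
contact_force: [-0.0, -0.3, 0.2]
gripper_width: 0.0694
gripper_force: 0.0
time_s: 50.35
tcp_pos: [0.4917, 0.2869, 0.1218]
eef_rot: [179.9, -0.0, -67.3]
contact_force: [0.1, 0.5, -3.1]
gripper_width: 0.064
gripper_force: 25.0
time_s: 51.15
tcp_pos: [0.4917, 0.2869, 0.1811]
eef_rot: [179.9, -0.0, -91.5]
contact_force: [0.0, 0.3, -3.4]
gripper_width: 0.0643
gripper_force: 25.0
time_s: 51.95
tcp_pos: [0.59, 0.2887, 0.1809]
eef_rot: [179.9, -0.1, -92.5]
contact_force: [-0.2, -0.8, -3.5]
gripper_width: 0.0639
gripper_force: 25.0
[0.5900455  0.28869049 0.18085479] [ 1.79904770e+02 -5.73917717e-02 -9.24896731e+01]
[ 264    0   99  106 7889] z 0.0718 circ [587.9, 153.9, 38.4] rect [array([587.9, 155.6]), array([73.3, 64.6]), np.float64(86.4)] bgr [232. 241. 247.]
[    40    217    600    263 118082] z 0.2660 circ [575.1, 285.6, 79.1] rect [array([570.6, 266.9]), array([ 52.4, 157.5]), np.float64(76.4)] bgr [32. 33. 60.]
```

```bash
python3 -m pendant '[[[-0.02,-0.05,0,0,0,0,-1],[0,0,1,0,0,0,-1],[0,0,1,0,0,0,-1],[0,0,1,0,0,0,-1],[0,0,1,0,0,0,-1],[0,0,1,0,0,0,-1],[0,0,0.4,0,0,0,-1],[0,0,0.25,0,0,0,-1]]]'
python3 -m pendant '[[[0,0,0.04,0,0,0,-1],[0,0,0,0,0,0,-1],[0,0,0,0,0,0,1],[0,0,0,0,0,0,1],[0,0,0,0,0,0,1],[0,0,0,0,0,0,1],[0,0,0,0,0,0,1],[0,0,-0.5,0,0,0,1]]]'
python3 -m pendant '[[[0,0,-1,0,0,0,1],[0,0,-1,0,0,0,1],[0,0,-1,0,0,0,1],[0,0,-1,0,0,0,1],[0,0,-1,0,0,0,1],[0,0,-1,0,0,0,1],[0,0,-0.5,0,0,0,1],[0,0,0,0,0,0,1]]]'
python3 - <<'E'
from h import *
c=wcap('w14');print(c['state']['tcp_pos']);np.save('w14.npy',c,allow_pickle=True);tops(c,(.35,.65,-.3,.35))
E
```

```text
time_s: 52.8
tcp_pos: [0.591, 0.2895, 0.0686]
eef_rot: [180.0, -0.0, -92.4]
contact_force: [-0.1, 0.4, -3.1]
gripper_width: 0.064
gripper_force: 25.0
time_s: 53.6
tcp_pos: [0.5907, 0.2889, 0.0772]
eef_rot: [179.9, -0.1, -92.5]
contact_force: [-0.5, -1.3, 0.4]
gripper_width: 0.0875
gripper_force: 0.0
time_s: 54.4
tcp_pos: [0.5921, 0.2899, 0.2103]
eef_rot: [-179.9, 0.1, -92.5]
contact_force: [0.2, 0.9, 0.1]
gripper_width: 0.0878
gripper_force: 0.0
[0.59212205 0.28988218 0.21026825]
[ 272    0   91  107 7197] z 0.0721 circ [585.9, 146.9, 45.6] rect [array([588. , 151.1]), array([82.7, 65.9]), np.float64(88.0)] bgr [233. 241. 247.]
[ 480   36   80   89 5338] z 0.0711 circ [420.4, 167.6, 43.9] rect [array([420.2, 167.6]), array([60.7, 67.5]), np.float64(81.1)] bgr [  0. 238. 251.]
[ 277  192   86   79 6593] z 0.0731 circ [591.7, 289.3, 43.0] rect [array([591.8, 289. ]), array([59.9, 64.6]), np.float64(87.5)] bgr [ 17.  26. 167.]
```

```bash
python3 -m pendant '[[[0.8,1,0,0,0,0,1],[0.8,1,0,0,0,0,1],[0.8,1,0,0,0,0,1],[0.8,1,0,0,0,0,1],[0.8,1,0,0,0,0,1],[0.8,1,0,0,0,0,1],[0.8,1,0,0,0,0,1],[0.88,1,0,0,0,0,1]]]' 25
python3 -m pendant '[[[0,0.3,0,0,0,0,1],[0,0,0,0,0,0.8,1],[0,0,0,0,0,0.8,1],[0,0,1,0,0,0,1],[0,0,1,0,0,0,1],[0,0,1,0,0,0,1],[0,0,1,0,0,0,1],[0,0,0,0,0,0,1]]]'
python3 - <<'E'
from h import *
s=r.get_state();print(s['tcp_pos'],s['eef_rot'])
E
```

```text
time_s: 55.25
tcp_pos: [0.4246, 0.1659, 0.2069]
eef_rot: [179.9, -0.1, -92.5]
contact_force: [-0.2, 0.6, 0.8]
gripper_width: 0.0878
gripper_force: 0.0
time_s: 56.05
tcp_pos: [0.4185, 0.166, 0.1253]
eef_rot: [179.8, -0.3, -98.9]
contact_force: [-0.3, -1.1, 0.6]
gripper_width: 0.0878
gripper_force: 0.0
[0.41846018 0.16596331 0.12527683] [179.77785141  -0.26108563 -98.91448944]
```

```bash
python3 -m pendant '[[[-0.09,-0.07,1,0,0,0,1],[0,0,1,0,0,0,1],[0,0,0.8,0,0,0,1],[0,0,0.4,0,0,0,1],[0,0,0,0,0,0,1],[0,0,0,0,0,0,-1],[0,0,0,0,0,0,-1],[0,0,0,0,0,0,-1]]]' 25
python3 -m pendant '[[[0,0,0,0,0,0,-1],[0,0,0,0,0,0,-1],[0,0,0,0,0,0,-1],[0,0,0,0,0,0,-1],[0,0,-1,0,0,0,-1],[0,0,-1,0,0,0,-1],[0,0,-1,0,0,0,-1],[0,0,-1,0,0,0,-1]]]'
python3 -m pendant '[[[0,0,-1,0,0,-0.8,-1],[0,0,-1,0,0,-0.8,-1],[-0.4,-1,0,0,0,0,-1],[-0.4,-1,0,0,0,0,-1],[-0.4,-1,0,0,0,0,-1],[-0.4,-1,0,0,0,0,-1],[-0.4,-1,0,0,0,0,-1],[-0.4,-1,0,0,0,0,-1]]]'
python3 -m pendant '[[[-0.4,-1,0,0,0,0,-1],[-0.4,-1,0,0,0,0,-1],[-0.06,-0.3,0,0,0,0,-1],[0,0,0,0,0,0,-1],[0,0,0,0,0,0,-1],[0,0,0,0,0,0,-1],[0,0,0,0,0,0,-1],[0,0,0,0,0,0,-1]]]'
python3 - <<'E'
from h import *
c=wcap('w15');print(c['state']['tcp_pos'],c['state']['eef_rot']);tops(c,(.5,.65,-.3,.2));
c=cap('scene');P=cloud(c)
for n in('top','scene'):
    c=cap(n,'v_'+n)
E
python3 meas.py | grep ztop
```

```text
time_s: 56.85
tcp_pos: [0.422, 0.1691, 0.0649]
eef_rot: [-180.0, 0.1, -98.9]
contact_force: [-4.1, -0.1, 2.4]
gripper_width: 0.0688
gripper_force: 1.5
time_s: 57.65
tcp_pos: [0.4213, 0.1685, 0.1448]
eef_rot: [180.0, -0.0, -98.9]
contact_force: [0.6, -0.2, -2.4]
gripper_width: 0.0658
gripper_force: 25.0
time_s: 58.45
tcp_pos: [0.5441, 0.2115, 0.1837]
eef_rot: [180.0, -0.0, -92.5]
contact_force: [0.7, -0.0, -2.1]
gripper_width: 0.0664
gripper_force: 25.0
time_s: 59.25
tcp_pos: [0.59, 0.2267, 0.1846]
eef_rot: [-180.0, 0.0, -92.5]
contact_force: [-0.5, -0.0, -1.4]
gripper_width: 0.0661
gripper_force: 25.0
[0.59000499 0.22666483 0.18456223] [-1.79978867e+02  2.10371048e-02 -9.24690616e+01]
[ 268    0  104   96 7874] z 0.0778 circ [584.3, 89.2, 34.2] rect [array([583.9,  90.9]), array([64.9, 66.9]), np.float64(88.5)] bgr [167. 179. 175.]
[ 269   99   98   96 7324] z 0.0718 circ [588.1, 159.5, 33.0] rect [array([588.1, 159.4]), array([64.5, 65.2]), np.float64(87.4)] bgr [247. 251. 253.]
top [310. 164.] ztop 0.052 rect [783.4  49.4 119.5 118.2   3.9] bgr [ 12.   25.5 155.5]
top [ 93. 204.] z
[... 940 characters left out ...]
. 199.] ztop 0.274 rect [591.  222.8 200.6  78.6   0.2] bgr [ 42.  63. 110.]
scene [496. 195.] ztop 0.241 rect [637.  504.6  90.1 113.9  89.6] bgr [ 92. 112. 125.]
scene [335. 246.] ztop 0.079 rect [585.9  55.9 276.5  73.5  86.3] bgr [120.  95. 117.]
scene [122. 275.] ztop 0.199 rect [ 524.1 -511.7   31.4   30.4   34.9] bgr [122.  126.  130.5]
scene [261. 269.] ztop 0.042 rect [ 577.9 -161.3  107.6   56.6   85.8] bgr [220. 241. 250.]
scene [285. 262.] ztop 0.043 rect [573.7 -90.9   8.7  34.9  84.3] bgr [83. 90. 96.]
scene [224. 273.] ztop 0.082 rect [ 570.4 -262.    13.5   52.8   87.8] bgr [ 41.  48. 222.]
scene [363. 301.] ztop 0.051 rect [771.3  49.2 153.3 120.9   4.4] bgr [ 22.  25. 111.]
```

View pics/w15.png

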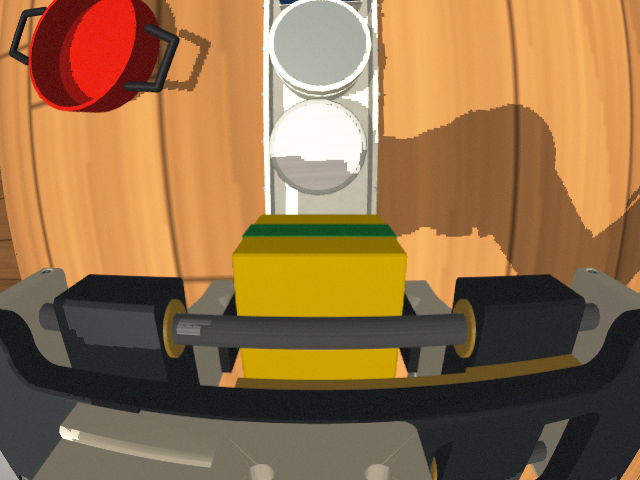

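```bash
python3 - <<'E'
from h import *
c=wcap();P=wcloud(c);h=cv2.cvtColor(c['frame'],cv2.COLOR_BGR2HSV)
m=(h[...,0]>22)&(h[...,0]<34)&(h[...,1]>150)&(c['depth']>0)&(P[...,2]>.1)
yaw=np.radians(-2.47);bx=np.array([np.cos(yaw),np.sin(yaw)]);by=np.array([-bx[1],bx[0]])
q=P[m];o=c['state']['tcp_pos'][:2];Y=(q[:,:2]-o)@by*1000;Z=q[:,2]*1000
for a in range(110,210,10):
    s=abs(Z-a)<3
    if s.sum()>30: print(a,s.sum(),np.percentile(Y[s],[2,50,98]).round(1))
print(c['state']['tcp_pos'], np.percentile(Z,[1,99]))
E
```

```text
120 105 [-32.  -31.8 -31.5]
130 298 [-32.2 -31.9 -31.7]
140 341 [-32.3 -31.8 -31.4]
170 544 [-32.1 -31.7 -31.4]
180 748 [-32.3 -31.9 -31.2]
190 15593 [-31.5 -14.2  23.8]
[0.59032068 0.22668217 0.18413345] [125.11207613 191.17622973]
```

```bash
python3 -m pendant '[[[-0.05,0.05,0,0,0,0,-1],[0,0,1,0,0,0,-1],[0,0,1,0,0,0,-1],[0,0,1,0,0,0,-1],[0,0,0,0,0,0,-1],[0,0,0,0,0,0,-1],[0,0,0,0,0,0,-1],[0,0,0,0,0,0,-1]]]'
python3 - <<'E'
from h import *
print(r.get_state()['tcp_pos'])
E
```

```text
time_s: 60.55
tcp_pos: [0.59, 0.2281, 0.1255]
eef_rot: [-179.9, 0.1, -92.5]
contact_force: [0.1, -0.5, -1.8]
gripper_width: 0.0659
gripper_force: 25.0
[0.58998687 0.22814974 0.12549402]
```

```bash
python3 -m pendant '[[[0.02,0,0.4,0,0,0,-1],[0,0,0.4,0,0,0,-1],[0,0,0.4,0,0,0,-1],[0,0,0.4,0,0,0,-1],[0,0,0.4,0,0,0,-1],[0,0,0.4,0,0,0,-1],[0,0,0.3,0,0,0,-1],[0,0,0,0,0,0,-1]]]'
python3 -m pendant '[[[0,0,0.03,0,0,0,-1],[0,0,0,0,0,0,-1],[0,0,0,0,0,0,1],[0,0,0,0,0,0,1],[0,0,0,0,0,0,1],[0,0,0,0,0,0,1],[0,0,0,0,0,0,1],[0,0,-0.5,0,0,0,1]]]'
python3 -m pendant '[[[0,0,-1,0,0,0,1],[0,0,-1,0,0,0,1],[0,0,-1,0,0,0,1],[0,0,-1,0,0,0,1],[0,0,-1,0,0,0,1],[0,0,-1,0,0,0,1],[0,0,-0.5,0,0,0,1],[0,0,0,0,0,0,1]]]'
python3 - <<'E'
from h import *
c=wcap('w16');print(c['state']['tcp_pos']);tops(c,(.35,.65,-.3,.35))
E
python3 meas.py | grep scene | grep -E "ztop 0.0[78]"
```

```text
time_s: 61.35
tcp_pos: [0.5892, 0.2272, 0.0694]
eef_rot: [180.0, -0.0, -92.5]
contact_force: [0.3, -0.1, -1.7]
gripper_width: 0.0658
gripper_force: 25.0
time_s: 62.15
tcp_pos: [0.5886, 0.2268, 0.0786]
eef_rot: [179.9, -0.1, -92.5]
contact_force: [0.5, -0.0, 0.0]
gripper_width: 0.0876
gripper_force: 0.0
time_s: 62.95
tcp_pos: [0.59, 0.2277, 0.2116]
eef_rot: [-179.8, 0.1, -92.5]
contact_force: [0.1, -0.1, -0.1]
gripper_width: 0.0877
gripper_force: 0.0
[0.59003737 0.22774354 0.2116187 ]
[ 273    0   94   98 7252] z 0.0778 circ [584.0, 89.3, 34.1] rect [array([583.7,  89.4]), array([67.2, 66.8]), np.float64(6.2)] bgr [158. 169. 165.]
[ 274  101   89   87 6017] z 0.0718 circ [588.0, 159.5, 33.0] rect [array([588.2, 159.4]), array([64.5, 65.4]), np.float64(87.8)] bgr [237. 245. 250.]
[  276   190    89   127 10576] z 0.0748 circ [590.3, 246.9, 60.3] rect [array([590.1, 246.6]), array([102.8,  66.4]), np.float64(87.7)] bgr [  0. 157. 201.]
scene [358. 240.] ztop 0.079 rect [587.8 119.1 404.5  76.9  88.7] bgr [ 52.5  95.  143. ]
scene [224. 273.] ztop 0.082 rect [ 571.8 -262.1   13.9   52.8   86.8] bgr [ 41.  49. 221.]
```

```bash
python3 - <<'E'
from h import *
c=np.load('w12.npy',allow_pickle=True).item();P=wcloud(c)
m=(P[...,2]>.018)&(P[...,2]<.03)&(P[...,0]>.4)&(P[...,0]<.54)&(P[...,1]>.34)&(P[...,1]<.46)&(c['depth']>0)
print(m.sum(),cv2.minAreaRect((P[m][:,:2]*1000).astype(np.float32)),P[m][:,:2].min(0),P[m][:,:2].max(0))
for n,dz in(('top',0),('scene',0)):
    c=cap(n);P=cloud(c)
    B,G,R=[c['frame'][...,i].astype(int) for i in range(3)]
    m=(P[...,2]>.018)&(P[...,2]<.032)&(P[...,0]>.39)&(P[...,0]<.54)&(P[...,1]>.34)&(P[...,1]<.46)
    print(n,'base',m.sum(),cv2.minAreaRect((P[m][:,:2]*1000).astype(np.float32)))
    m=(R-np.maximum(G,B)>60)&(G<90)&(P[...,0]>.36)&(P[...,0]<.56)&(P[...,1]>.34)&(P[...,1]<.46)&(P[...,2]>.07)
    v,u=np.nonzero(m)
    if len(u): print(' ball px',u.mean(),v.mean(),len(u),'cast z=.097',world(c,u.mean(),v.mean(),z=.097))
E
```

```text
2891 ((468.13751220703125, 394.5064392089844), (49.52760314941406, 70.98470306396484), 85.08780670166016) [0.4317404  0.36741977] [0.50471748 0.42083745]
top base 457 ((466.8144226074219, 395.75677490234375), (50.55730438232422, 70.54230499267578), 85.99784088134766)
 ball px 159.16666666666666 304.3333333333333 6 cast z=.097 [0.43215998 0.39036694 0.097     ]
scene base 128 ((488.7303771972656, 392.92169189453125), (52.205074310302734, 38.801910400390625), 80.88042449951172)
 ball px 423.27272727272725 170.75 44 cast z=.097 [0.42845604 0.40241986 0.097     ]
```

```bash
python3 -m pendant '[[[-0.7,0.94,0,0,0,0,-1],[-0.7,0.94,0,0,0,0,-1],[-0.7,0.94,0,0,0,0,-1],[-0.7,0.94,0,0,0,0,-1],[-0.7,0.94,0,0,0,0,-1],[-0.7,0.94,0,0,0,0,-1],[-0.7,0.94,0,0,0,0,-1],[-0.7,0.94,0,0,0,0,-1]]]' 10
python3 -m pendant '[[[-0.7,0.94,0,0,0,0,-1],[-0.7,0.94,0,0,0,0,-1],[-0.7,0.94,0,0,0,0,-1],[-0.54,0.94,0,0,0,0,-1],[0,0,1,0,0,0,-1],[0,0,1,0,0,0,-1],[0,0,0,0,0,0,-1],[0,0,0,0,0,0,-1]]]'
python3 - <<'E'
from h import *
s=r.get_state();print(s['tcp_pos'],s['eef_rot'])
c=wcap('w17')
E
```

```text
time_s: 64.15
tcp_pos: [0.4431, 0.3462, 0.2093]
eef_rot: [180.0, -0.0, -92.5]
contact_force: [-0.1, -0.3, 0.0]
gripper_width: 0.0293
gripper_force: 0.0
time_s: 64.95
tcp_pos: [0.3712, 0.4017, 0.1697]
eef_rot: [-180.0, -0.1, -92.5]
contact_force: [0.8, 0.5, 0.5]
gripper_width: 0.0006
gripper_force: 0.0
[0.37124076 0.40169167 0.16965698] [-1.79998266e+02 -5.79680871e-02 -9.24705501e+01]
```

View pics/w17.png

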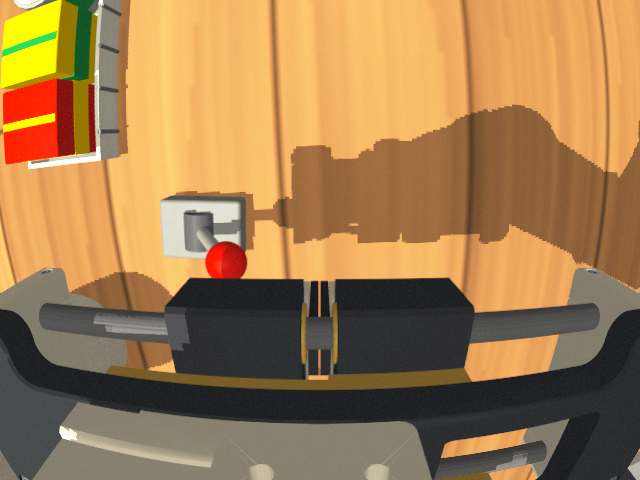

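```bash
python3 -m pendant '[[[0,0,1,0,0,0,-1],[0,0,1,0,0,0,-1],[0,0,1,0,0,0,-1],[0,0,0.25,0,0,0,-1],[0,0,0,0,0,0,-1],[0,0,0,0,0,0,-1],[0,0,0,0,0,0,-1],[0,0,0,0,0,0,-1]]]'
python3 - <<'E'
from h import *
c=wcap();s=c['state'];f=c['frame'].astype(int)
m=(f[...,2]-np.maximum(f[...,0],f[...,1])>80);m[:, :150]=0;m[:180]=0
v,u=np.nonzero(m);print(s['tcp_pos'],len(u),u.mean(),v.mean(),wplane(c,u.mean(),v.mean(),.097)); P=wcloud(c);print(np.percentile(P[m],[5,95],axis=0))
E
```

```text
time_s: 65.8
tcp_pos: [0.3714, 0.4022, 0.1055]
eef_rot: [-180.0, 0.1, -92.5]
contact_force: [-0.1, 0.7, -0.3]
gripper_width: 0.0005
gripper_force: 0.0
[0.37137508 0.40224772 0.105539  ] 139 174.3884892086331 290.53956834532374 [0.43485277 0.38991313 0.097     ]
[[0.42667104 0.38340108 0.09413513]
 [0.43848485 0.39395829 0.10939264]]
```

```bash
python3 -m pendant '[[[0.02,-0.4,0,0,0,0,-1],[0.02,-0.4,0,0,0,0,-1],[0.02,-0.4,0,0,0,0,-1],[0.02,-0.4,0,0,0,0,-1],[0.02,-0.4,0,0,0,0,-1],[0.02,-0.4,0,0,0,0,-1],[0.02,-0.4,0,0,0,0,-1],[0.02,-0.4,0,0,0,0,-1]]]'
python3 -m pendant '[[[0.01,-0.3,0,0,0,0,-1],[0.01,-0.3,0,0,0,0,-1],[0.01,-0.3,0,0,0,0,-1],[0.01,-0.3,0,0,0,0,-1],[0.01,-0.3,0,0,0,0,-1],[0,0,0,0,0,0,-1],[0,0,0,0,0,0,-1],[0,0,0,0,0,0,-1]]]'
python3 - <<'E'
from h import *
c=wcap('w18');a=c['frame'][:, :]
t=cap('scene')['frame'][140:240,370:490]
cv2.imwrite('pics/z18.png',np.hstack([c['frame'][150:450,100:420],cv2.resize(t,(360,300),interpolation=0)]))
E
```

```text
time_s: 66.65
tcp_pos: [0.4356, 0.3957, 0.1045]
eef_rot: [180.0, -0.0, -92.5]
contact_force: [-2.1, 0.7, 1.2]
gripper_width: 0.0004
gripper_force: 0.6
time_s: 67.45
tcp_pos: [0.4648, 0.3935, 0.1046]
eef_rot: [-180.0, 0.0, -92.5]
contact_force: [-0.1, -0.6, -1.2]
gripper_width: 0.0005
gripper_force: 0.0
```

View pics/z18.png

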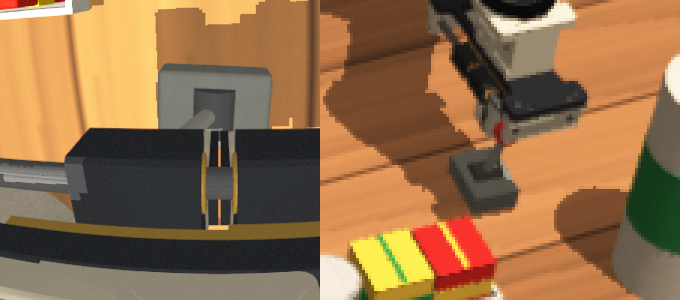

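The lever leans past upright, away from the robot, with the finger behind it. I keep pushing until it meets the stop.

```bash
python3 -m pendant '[[[0,-0.2,0,0,0,0,-1],[0,-0.2,0,0,0,0,-1],[0,-0.1,0,0,0,0,-1],[0,-0.1,0,0,0,0,-1],[0,-0.1,0,0,0,0,-1],[0,0,0,0,0,0,-1],[0,0,0,0,0,0,-1],[0,0,0,0,0,0,-1]]]'
python3 -m pendant '[[[0,-0.1,0,0,0,0,-1],[0,-0.1,0,0,0,0,-1],[0,-0.05,0,0,0,0,-1],[0,-0.05,0,0,0,0,-1],[0,0,0,0,0,0,-1],[0,0,0,0,0,0,-1],[0,0,0,0,0,0,-1],[0,0,0,0,0,0,-1]]]'
```

```text
time_s: 68.35
tcp_pos: [0.4789, 0.393, 0.1047]
eef_rot: [-180.0, 0.0, -92.5]
contact_force: [0.3, -0.3, 0.6]
gripper_width: 0.0007
gripper_force: 0.0
time_s: 69.15
tcp_pos: [0.4811, 0.3926, 0.1043]
eef_rot: [179.7, -0.1, -92.5]
contact_force: [-20.7, 2.8, 8.5]
gripper_width: 0.0005
gripper_force: 10.4
```

```bash
python3 -m pendant '[[[0,0.5,0,0,0,0,-1],[0,1,0,0,0,0,-1],[0,1,0,0,0,0,-1],[0,1,0,0,0,0,-1],[0,0,-1,0,0,0,-1],[0,0,-1,0,0,0,-1],[0,0,-1,0,0,0,-1],[0,0,-1,0,0,0,-1]]]'
python3 -m pendant '[[[0,1,-1,0,0,0,-1],[-1,0,-1,0,0,0,-1],[-1,0,0,0,0,0,-1],[-1,0,0,0,0,0,-1],[-1,0,0,0,0,0,-1],[-1,0,0,0,0,0,-1],[0,0,0,0,0,0,-1],[0,0,0,0,0,0,-1]]]'
python3 - <<'E'
from h import *
cs=cap('scene','s_end');ct=cap('top','t_end')
cv2.imwrite('pics/end.png',np.hstack([cv2.resize(cs['frame'][140:300,210:450],(480,320)),cv2.resize(ct['frame'][210:330,140:260],(320,320),interpolation=0)]))
for c in(cs,ct):
    P=cloud(c);B,G,R=[c['frame'][...,i].astype(int) for i in range(3)]
    m=(R-np.maximum(G,B)>60)&(G<90)&(P[...,0]>.36)&(P[...,0]<.56)&(P[...,1]>.35)&(P[...,1]<.44)&(P[...,2]>.06)&(P[...,2]<.13)
    v,u=np.nonzero(m);print(len(u),world(c,u.mean(),v.mean(),z=.097))
E
python3 ptr2.py
```

```text
time_s: 69.95
tcp_pos: [0.415, 0.3956, 0.1855]
eef_rot: [-180.0, 0.0, -92.5]
contact_force: [-0.5, -0.0, 0.2]
gripper_width: 0.0004
gripper_force: 0.0
time_s: 70.75
tcp_pos: [0.3991, 0.4964, 0.2241]
eef_rot: [180.0, -0.0, -92.5]
contact_force: [-0.8, 1.2, 0.5]
gripper_width: 0.0006
gripper_force: 0.0
59 [0.50806201 0.393903   0.097     ]
88 [0.5079459  0.39204987 0.097     ]
top yel px 395.8732959101844 244.77786688051324 [395 241   3  10  27] by -0.1396
top red none
scene yel px 260.8837037037037 268.4051851851852 [259 265   5   8  25] by -0.1374
scene red px 274.85969738651994 257.8679504814305 [274 255   3   8  10] by -0.0916
togo 0.0458
```

View pics/end.png

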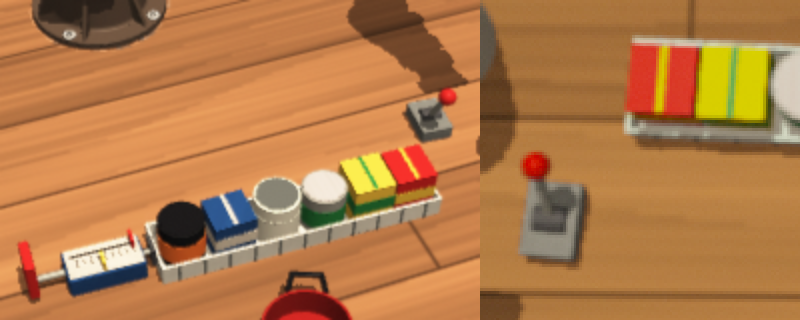

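The six goods stand upright in one row, the handle is home, and the lever ball is 40 mm to the block's +x, which is fully over. I'm handing the job in.

```bash
python3 -c "
from plant import r
print(r.close_job())"
```

```text
the job is handed in; nothing more can be done
None
```

The job is handed in: I drew the scale to within about 1 mm of the set mark, held it for over a second and eased it home, stood all six goods upright in one row in the bin, and swung the lever fully over. No verdict came back from the hand-in.

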